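# Clear a jammed parts feeder

## Task

A brass connector body is jammed in the sloping tube of the parts feeder: swing the gate lever a quarter turn, all the way to its stop, so that the low end is open. Then use the push rod to push the jammed body down and out of the tube into the tray, and lay the push rod back down flat on the bench, clear of the feeder, leaving the gate open. Be gentle: do not ram the lever against its stop or the rod against the tube, and leave the other things on the bench where they are.

Things in the scene. Friction and masses are not known exactly. Their poses are not given: they have to be found in the camera images.
- feeder: parts feeder bolted to the bench: grey base plate 185 x 96 mm (x from -55 to +130 mm, y +-48), a square aluminium tube (70 mm long, outside 23 mm, bore 18 mm, 6 mm slot in the roof) sloping down 25 degrees towards the feeder's +x, a gate at its low end and a steel tray under it. Origin on the bench below the tube's middle, which is 70 mm up; z up, the tube's axis in the x-z plane
- tube_mouth (a point): centre of the high end of the square bore. A flare of four plates reaches about 9 mm further up the slope, opening from 18 to about 28 mm. A spring finger in the tube's +y wall at mid-length pinches what is in the bore: about 7 to 13 N to slide it. Axes as the feeder's (not tilted)
- tube_exit (a point): centre of the low end of the square bore, 70 mm down the axis from tube_mouth. Axes as the feeder's (not tilted)
- tray (a point): centre of the tray's floor, 9 mm above the bench; the tray is 94 x 84 mm inside (feeder x, y), its rim 30 mm above the bench; the gate's post, 14 mm thick, stands in it. Axes as the feeder's
- gate (a joint): gate lever's angle, rad: 0 shut, its blade in front of the tube's exit and the handle pointing along the feeder's -y, across the tube; grows counter-clockwise seen from above to the end stop roughly a quarter turn on (an adjustable stop, somewhere from 1.4 to 1.8: feel for it): open, handle about along the feeder's +x. It stays where it is left; stiff, friction 0.6 N m (about 8 N at gate_grip), no spring. May start up to 0.3 open
- gate_pivot (a point): the lever's vertical pivot axis at the height of the handle's middle, 98 mm above the bench. The handle reaches 98 mm out from it; the blade hangs under the handle's inner 42 mm, from 35 to 75 mm above the bench. Axes as the feeder's
- gate_grip (a point): point on the handle's black sleeve, 72 mm from the pivot, at mid height, turning with the lever. The sleeve is 10 mm thick, 16 mm tall (90 to 106 mm above the bench) and runs from 40 to 98 mm from the pivot. The point's -y axis points outward along the handle; opening moves it towards its own +x axis
- slug_center (a point): middle of the jammed brass connector body, 24 mm long (x axis, along the tube), 15 x 15 mm across, 30 g; it starts half-way down the tube, against the bore's floor and -y wall
- rod_center (a point): push rod, centre of its black handle: handle 60 mm long (x), 16 mm wide (y), 28 mm tall (z), lying on the bench with the centre 14 mm up; a steel shaft 12 mm thick and 110 mm long sticks out of the middle of its +x end; 90 g in all
- rod_tip (a point): end of the push rod's shaft, on its axis, 140 mm from rod_center. Axes as rod_center
- shield_box: open tin-plate shield box 60 x 115 x 32 mm with a raised lid and a green circuit board inside; bystander; origin at its underside
- adapter_a: brass connector adapter standing upright, 22 mm across, 32 mm tall; bystander; origin at its underside
- adapter_b: brass connector adapter standing upright, 22 mm across, 32 mm tall; bystander; origin at its underside
- tweezers: flat steel tweezers about 130 mm long, lying; bystander; origin at its underside
- probe: black test probe, 85 mm body with a 35 mm thin steel pin, lying; bystander; origin at its underside
- spool: grey wire spool standing on its flange, 60 mm across, 40 mm tall; bystander; origin at its underside
- driver: screwdriver lying on the bench; bystander; origin at its underside
There are look-alikes about, which are no part of the job. What is shaped like the feeder but blue is not meant.

How it is judged:
By the outcome, as a careful person would: the job done as asked, in the order asked, and still so for the second after the job is handed in, with the robot touching nothing.
It also fails if it takes over 64 s, if anything falls off the work surface, if the arm or the gripper's body presses on something with over 40 N, if the wrist force passes 120 N, or if a joint passes its speed limit or range.

## Robot

A 6-joint arm with a two-finger parallel gripper is mounted at the origin on the work surface. World frame = base frame: x ahead of the robot, y to its left, z up, the work surface at z = 0. Lengths are in mm, angles in rad, forces in N, time in s.
With the tool pointing down it reaches from about 275 to 1000 mm from the base axis. Payload 8.4 kg.
Tool frame: the origin (TCP) lies at the very end of the fingers, on their centre line; the grasp point (between the pads) lies 19 mm behind it; z points along the fingers, y is the direction in which the jaws open and shut (so a half turn about z gives the same grasp; the last joint's range is limited). The gripper opens to 85 mm and grips with 20 to 120 N. Pads are 22 mm wide; open, the fingers measure 114 mm over their backs; the gripper's body (76 mm by 85 mm) begins 54 mm behind the grasp point. The pads swing forward as they close: fully open they stand 13 mm farther back than shut.
Start: joints at [-1.173, 0.353, 1.633, -0, 1.155, -0.002], TCP at [243.27, -575.715, 231.281] pointing down, gripper open.
Joint ranges: [-2.63, 2.63], [-0.92, 2.1], [0.06, 2.66], [-1.3, 4.44], [0, 2.69], [-3.02, 3.02]. Speed limits (rad/s): [2.22, 2.22, 2.79, 3.14, 3.14, 3.14].

## Interface

Orientations are given as [roll, pitch, yaw] about the fixed x, y, z axes, in that order (R = Rz(yaw) Ry(pitch) Rx(roll)).
In Python, from rig import sense, grab_frame, sign_off, masks_of gives the robot as it stands. The module is installed in compiled form; this text tells all that it offers.
- The arm moves only by the shell command python3 -m inch 'ROWS' [FORCE]. ROWS is JSON, a list of rows, each an object of numbers: "gripper": the finger opening in m, from 0 to 0.0854; "tx", "ty", "tz": the shift along the tool's x, y, z in m; "spin": the turn about the tool's z in degrees. In form: [{"gripper": .., "tx": .., "ty": .., "tz": .., "spin": ..}, ...]. A call has exactly 8 rows; each row shifts and turns the commanded pose from where the row before left it, along the tool's axes as they then stand; what a row does not reach is not made up. A row lasts 1/10 s, in which the tool goes at most 50 mm and 8.59 degrees, less where a joint would pass 70% of its speed; a pose out of reach is approached as far as the arm can. A call is refused whole if a number of a shift passes 0.05 or a number of a turn 8.59, either way. A call with a gripper value outside its range is refused whole. The fingers move at their own pace and stop on an object; FORCE is the grip in N (left out, the last holds). Time passes only in rows, so rows that do not move let the fingers close, or fill a call up. It gives the time, the measured TCP pose, the force and the opening at its end, in the units of the state.
- sense(): the state, without advancing time (a new reading comes with each control period).
- grab_frame(name): name is "side" or "top"; returns a dict with "pixels" (480x640x3 uint8, red, green, blue), "K" (3x3 intrinsics, pixels), "k1" (the pictures are not rectified: a ray, as slopes to the right and down, at radius r is drawn at 1 + k1 r^2 times it, then the intrinsics apply), "extrinsics" (4x4, takes a point from camera to world coordinates). Camera axes: x right, y down, z forward; pixel columns grow to the right and rows downward; lengths in mm; the calibration is good to about 2 mm. A picture is of the moment at which its call begins. There is no depth.
- sign_off(): hands the job in, once; it reports no verdict.
Trained networks look in the newest picture that a camera, given by its name, has taken for a name from the list of things; names that differ only in an ending like _2 or _b are one class to them, and where a whole thing is asked for, a point or a joint stands for the part that bears it (a point fixed in the world has none). Each returns a list of dicts, best first, with "conf" (0 to 1); they miss things now and then, are a little off and sometimes report something else, mostly with a low value. They report only what shows in the picture. A call takes as long as a camera call. They do not tell look-alikes from the thing itself.
- masks_of(camera, target): "pixels" (480x640 bool, what is visible of it) and "centre" ([row, column] in pixels, amid what is visible of it).
The state is a dict: "clock": time; "qpos": joint angles; "qvel": joint speeds; "joint_efforts": joint torques, N m; "eef_pos": TCP position; "tcp_rot": TCP orientation; "contact_force": force on the tool from outside, world axes, zero at the start; "wrist_torque": the same for the moment, N m; "opening": opening from 0.0 (shut) to 1.0 (fully open).
Only numpy, scipy, OpenCV 4.12 (cv2) and the standard library are available. Lean on these libraries where they do the work, as an engineer would, in place of code of your own. Each camera call takes 0.05 s, during which the arm holds its last target.

## Working session

There is one attempt and no reset: what is moved stays moved. The work goes in short steps, Python scripts to look and compute and a shell command to move; the robot and the scene stay as the last step left them, time stands still between calls to the robot, and variables do not carry over. Pictures are saved under pics/ and viewed, and the job is handed in when it is done.

```bash
mkdir -p pics; ls; python3 - <<'E'
from rig import *
import cv2,numpy as np
s=sense();print(s)
for n in("side","top"):
    f=grab_frame(n);cv2.imwrite(f"pics/{n}0.png",f["pixels"][:,:,::-1]);print(n,f["K"],f["k1"],f["extrinsics"])
    for t in["feeder","gate","rod_center","slug_center","shield_box","adapter_a","tweezers","probe","spool","driver"]:
        print(t,[(round(m["conf"],2),np.round(m["centre"]).tolist(),int(m["pixels"].sum())) for m in masks_of(n,t)])
E
```

```text
pics
{'clock': 0.0, 'qpos': array([-1.17338971e+00,  3.53645450e-01,  1.63415791e+00,  5.04410622e-05,
        1.15522032e+00, -2.40111757e-03]), 'qvel': array([-0.00116551,  0.00130586, -0.00121238, -0.00140598, -0.00043845,
       -0.00029438]), 'joint_efforts': array([ 3.48912545e-04, -6.05249977e+01, -3.42056680e+01,  7.31253658e-05,
        9.49096080e-03,  2.58540155e-06]), 'eef_pos': array([ 243.09730368, -575.24563756,  230.55320648]), 'tcp_rot': array([-3.14016174e+00, -4.95544670e-05,  3.99787303e-01]), 'contact_force': array([-0.26445132,  0.09883878,  0.37154432]), 'wrist_torque': array([-0.01372553, -0.00750935, -0.0649681 ]), 'opening': 0.9988056959676865}
side [[468.46266333   0.         316.41396759]
 [  0.         468.46266333 240.17677148]
 [  0.           0.           1.        ]] -0.0464114336668256 [[ 9.57453502e-01 -2.24553175e-01  1.81269589e-01  3.38402984e+02]
 [-2.88575601e-01 -7.39250841e-01  6.08467186e-01 -5.95328118e+02]
 [-2.62954302e-03 -6.34889019e-01 -7.72598873e-01  9.04218237e+02]
 [ 0.00000000e+00  0.00000000e+00  0.00000000e+00  1.00000000e+00]]

[... 813 characters left out ...]
9.99625238e-01  2.71267700e-02 -3.67721006e-03  3.28167134e+01]
 [-2.16479131e-03 -2.12240710e-01 -9.77215020e-01  1.27850376e+03]
 [ 0.00000000e+00  0.00000000e+00  0.00000000e+00  1.00000000e+00]]
feeder [(0.81, [222.0, 361.0], 2146), (0.73, [300.0, 360.0], 2463), (0.67, [338.0, 248.0], 2525)]
gate [(0.83, [341.0, 248.0], 268), (0.63, [299.0, 364.0], 220), (0.54, [216.0, 364.0], 204)]
rod_center [(0.82, [252.0, 235.0], 436)]
slug_center []
shield_box [(0.88, [237.0, 461.0], 1306)]
adapter_a [(0.5, [176.0, 292.0], 58), (0.46, [293.0, 426.0], 50)]
tweezers [(0.74, [273.0, 300.0], 98)]
probe [(0.64, [168.0, 359.0], 124)]
spool [(0.75, [185.0, 451.0], 435)]
driver [(0.78, [229.0, 174.0], 407)]
```

View pics/side0.png

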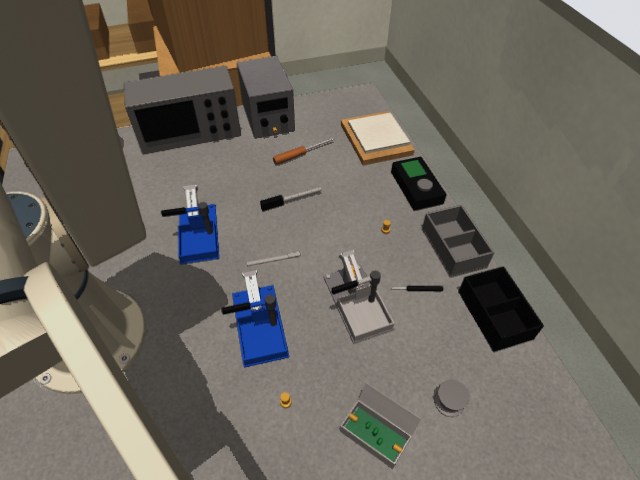

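View pics/top0.png

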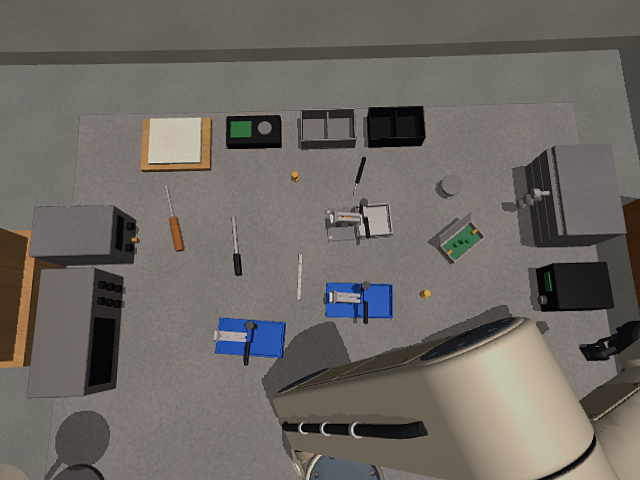

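The grey feeder, top (222,361) / side (297,356), is the one meant. The two blue ones, top (300,360) and (338,248), are look-alikes. The push rod is the black handle with a steel shaft at top (252,235) and side (196,278). The orange-handled driver at top (229,174) is not the rod. I'll confirm these in enlarged crops.

```bash
cat > h.py <<'E'
import numpy as np,cv2
from rig import *
def save(n,name,c=None,z=1):
    f=grab_frame(n);p=f["pixels"][:,:,::-1]
    if c: p=p[c[0]:c[1],c[2]:c[3]]
    cv2.imwrite("pics/"+name,cv2.resize(p,None,fx=z,fy=z,interpolation=cv2.INTER_CUBIC));return f
def proj(f,P):
    P=np.atleast_2d(np.array(P,float));E=f["extrinsics"];q=(P-E[:3,3])@E[:3,:3]
    s=q[:,:2]/q[:,2:];r2=(s**2).sum(1,keepdims=True);s=s*(1+f["k1"]*r2)
    K=f["K"];return s*[K[0,0],K[1,1]]+[K[0,2],K[1,2]]   # u,v
def unproj(f,uv,z):
    uv=np.atleast_2d(np.array(uv,float));K=f["K"];d=(uv-[K[0,2],K[1,2]])/[K[0,0],K[1,1]]
    s=d.copy()
    for _ in range(20): s=d/(1+f["k1"]*(s**2).sum(1,keepdims=True))
    E=f["extrinsics"];w=np.c_[s,np.ones(len(s))]@E[:3,:3].T
    t=(z-E[2,3])/w[:,2];return E[:3,3]+w*t[:,None]
E
python3 - <<'E'
from h import *
a=cv2.imread("pics/top0.png");b=cv2.imread("pics/side0.png")
A=cv2.resize(a[185:265,310:410],None,fx=4,fy=4,interpolation=cv2.INTER_CUBIC)
A2=cv2.resize(a[205:285,195:295],None,fx=4,fy=4,interpolation=cv2.INTER_CUBIC)
B=cv2.resize(b[245:345,310:410],None,fx=4,fy=4,interpolation=cv2.INTER_CUBIC)
B2=cv2.resize(b[165:225,245:345],None,fx=4,fy=4,interpolation=cv2.INTER_CUBIC)
cv2.imwrite("pics/z1.png",np.hstack([A,A2]));cv2.imwrite("pics/z2.png",np.hstack([B,np.vstack([B2,np.zeros((160,400,3),np.uint8)])]))
E
```

```text
(no output)
```

View pics/z1.png

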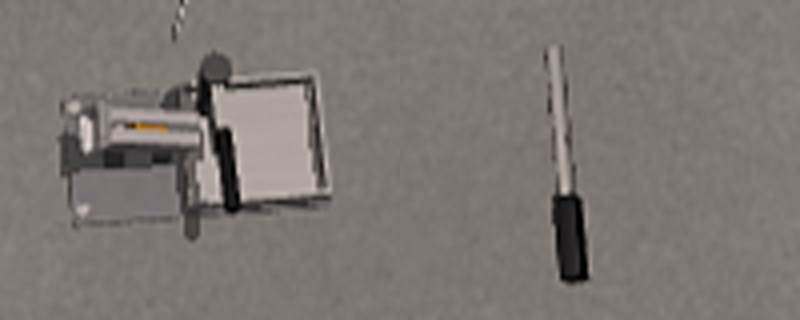

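View pics/z2.png

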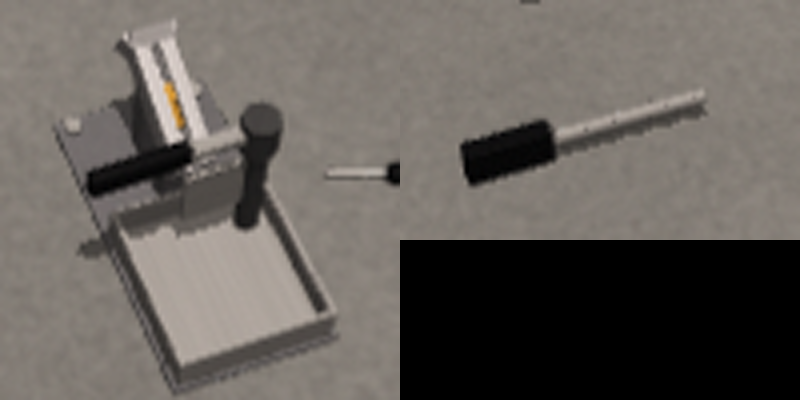

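The crops confirm the feeder. The grey feeder has the brass slug visible through its roof slot, at top (347,217). The black sleeve lies across the tube, its end at top (368,236), and the post is at top (364,202). The rod is at top (338,262 crop frame). Next I fit the poses.

```bash
python3 - <<'E'
from h import *
from scipy.optimize import least_squares
import pickle
ft=grab_frame("top");fs=grab_frame("side")
pickle.dump({k:{a:b for a,b in f.items() if a!="pixels"} for k,f in(("top",ft),("side",fs))},open("cal.pkl","wb"))
T=lambda x,y:(310+x/4,185+y/4); S=lambda x,y:(310+x/4,245+y/4)
def tri(a,b):
    r=least_squares(lambda P:np.r_[(proj(ft,P)-a).ravel(),(proj(fs,P)-b).ravel()],[500,0,50]);return r.x,np.sqrt((r.fun**2).mean())
for n,a,b in [("posttop",T(215,67),S(262,118)),("sleeve end",T(232,207),S(92,183)),("mouth roof -y corner",T(84,151),S(127,40)),("mouth roof+y",T(82,118),S(176,22))]:
    print(n,tri(a,b))
obs=[(ft,(-55,-48,3),T(73,226)),(ft,(-55,48,3),T(62,97)),(fs,(130,-48,0),S(175,394)),(fs,(130,48,0),S(338,341)),(fs,(-55,-48,3),S(55,122))]
def w(p,q):
    c,s=np.cos(p[2]),np.sin(p[2]);return [p[0]+c*q[0]-s*q[1],p[1]+s*q[0]+c*q[1],q[2]]
r=least_squares(lambda p:np.concatenate([(proj(f,w(p,q))-o).ravel() for f,q,o in obs]),[480,-40,-1.5])
print(r.x,np.round(r.fun,1))
# rod
R=lambda x,y:(195+(x-400)/4,205+y/4);Q=lambda x,y:(245+(x-400)/4,165+y/4)
for z in (14,):
  print("top",unproj(ft,[R(553,46),R(566,195)],z),"handle rear/front",unproj(ft,[R(575,280),R(566,196)],24))
  print("side",unproj(fs,[Q(703,97),Q(556,139)],z))
for n in("top","side"):
  f={"top":ft,"side":fs}[n]
  m=masks_of(n,"rod_center")[0]["pixels"];v,u=np.nonzero(m);P=unproj(f,np.c_[u,v],14)[:,:2]
  c=P.mean(0);_,_,vt=np.linalg.svd(P-c);d=vt[0];t=(P-c)@d;print(n,c,np.degrees(np.arctan2(d[1],d[0])),t.min(),t.max(),c+d*t.min(),c+d*t.max())
E
```

```text
posttop (array([618.71782835, -88.23124311, 101.81830847]), np.float64(0.2187685619085306))
sleeve end (array([523.13368946, -95.87190833,  93.83985528]), np.float64(0.3142364131482883))
mouth roof -y corner (array([573.48550474,   0.95544005,  73.69692798]), np.float64(0.5485513888186847))
mouth roof+y (array([599.81944739,   1.4910823 ,  78.00710844]), np.float64(1.4892460928886528))
[585.57853004 -45.04780114  -1.5213232 ] [ 0.4 -0.2  0.6 -0.1 -0.2 -0.1  0.1 -0.5 -0.3 -0.2]
top [[612.98059992 279.83149509  14.        ]
 [503.6527458  269.18767625  14.        ]] handle rear/front [[441.49303443 260.31337414  24.        ]
 [500.98431873 267.30936695  24.        ]]
side [[609.88629064 272.92137323  14.        ]
 [505.09980575 263.47934103  14.        ]]
top [515.33856006 270.87109155] -174.40079413845518 -99.62482719159804 73.66906179416105 [614.48805254 280.59139683] [442.0209916  263.68326708]
side [505.26364045 264.94994064] -173.9175106497444 -103.39059893816689 64.89869490641779 [608.07218898 275.90522694] [440.73030093 258.07326336]
```

```bash
cat >> h.py <<'E'
import pickle
def W(p,q):
    q=np.atleast_2d(np.array(q,float));c,s=np.cos(p[2]),np.sin(p[2])
    return np.c_[p[0]+c*q[:,0]-s*q[:,1],p[1]+s*q[:,0]+c*q[:,1],q[:,2]]
FE=np.array([585.6,-45.0,-1.521])
C25,S25=np.cos(np.radians(25)),np.sin(np.radians(25))
def tube(a,y,n):  # along axis down, lateral, normal up
    return (a*C25+n*S25,y,70-a*S25+n*C25)
def lines(g=0.04,piv=(45,31)):
    L=[]
    def box(x0,x1,y0,y1,z):L.append([(x0,y0,z),(x1,y0,z),(x1,y1,z),(x0,y1,z),(x0,y0,z)])
    box(-55,130,-48,48,0)
    for a in(-35,35): L.append([tube(a,y,n) for y,n in((-11.5,-11.5),(11.5,-11.5),(11.5,11.5),(-11.5,11.5),(-11.5,-11.5))])
    for y in(-11.5,11.5): L.append([tube(-35,y,11.5),tube(35,y,11.5)])
    d=np.array([np.sin(g),-np.cos(g)]);n=np.array([d[1],-d[0]])
    P=np.array(piv)
    pts=[P+d*40+n*5,P+d*98+n*5,P+d*98-n*5,P+d*40-n*5]
    L.append([(*q,106) for q in pts+pts[:1]]);L.append([(*P,98),(*P,106)])
    return L
def overlay(f,p,L,crop,z,name):
    im=f["pixels"][:,:,::-1];r0,r1,c0,c1=crop
    im=cv2.resize(im[r0:r1,c0:c1],None,fx=z,fy=z,interpolation=cv2.INTER_CUBIC)
    for l in L:
        uv=proj(f,W(p,l));q=((uv-[c0,r0]+.5)*z-.5).round().astype(int)
        cv2.polylines(im,[q.reshape(-1,1,2)],False,(0,255,0),1)
    cv2.imwrite("pics/"+name,im);return im
E
python3 - <<'E'
from h import *
t=grab_frame("top");s=grab_frame("side")
a=overlay(t,FE,lines(),(185,265,310,410),4,"a.png");b=overlay(s,FE,lines(),(245,345,310,410),4,"b.png")
cv2.imwrite("pics/ov1.png",np.hstack([np.vstack([a,np.zeros((80,400,3),np.uint8)]),b]))
E
```

```text
(no output)
```

View pics/ov1.png

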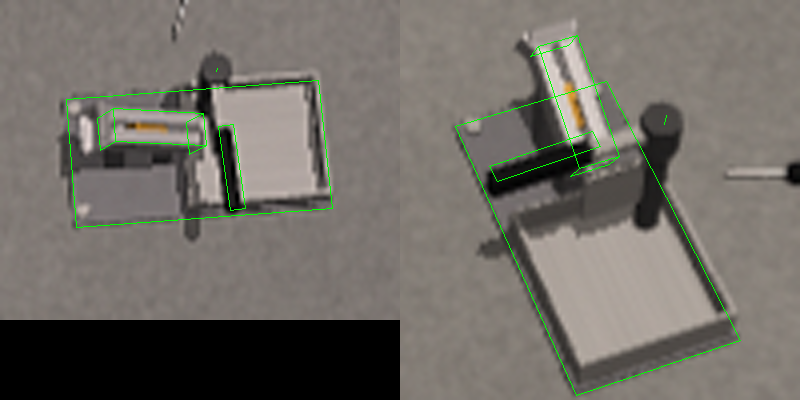

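```bash
cat >> h.py <<'E'
def todo(x,y,z,yaw=None):
    s=sense();p=s["eef_pos"];w=s["tcp_rot"][2];d=np.array([x,y,z])-p
    c,k=np.cos(w),np.sin(w)
    t=[c*d[0]+k*d[1], k*d[0]-c*d[1], -d[2]]
    sp=None if yaw is None else round(-np.degrees((yaw-w+np.pi)%(2*np.pi)-np.pi),1)
    print("clk",round(s["clock"],2),"at",p.round(1),"yaw",round(w,3),"rp",s["tcp_rot"][:2].round(3),"F",s["contact_force"].round(1),"open",round(s["opening"],3))
    print("tool mm",np.round(t,1),"spin",sp)
E
python3 -c "
from h import *
todo(547,-62,231,0.05)"
```

```text
clk 1.4 at [ 243.3 -575.7  231.3] yaw 0.4 rp [ 3.142 -0.   ] F [-0.2 -0.3 -0.4] open 0.997
tool mm [ 4.797e+02 -3.550e+02  3.000e-01] spin 20.0
```

```bash
python3 -m inch '[{"gripper":0,"tx":0.03,"ty":-0.022},{"gripper":0,"tx":0.035,"ty":-0.026},{"gripper":0,"tx":0.035,"ty":-0.026},{"gripper":0,"tx":0.035,"ty":-0.026},{"gripper":0,"tx":0.035,"ty":-0.026},{"gripper":0,"tx":0.035,"ty":-0.026},{"gripper":0,"tx":0.035,"ty":-0.026},{"gripper":0,"tx":0.035,"ty":-0.026}]' 20
python3 -c "
from h import *
todo(547,-62,231,0.05)"
```

```text
clk 1.4 at [ 243.3 -575.7  231.3] yaw 0.4 rp [ 3.142 -0.   ] F [-0.2 -0.3 -0.4] open 0.997
tool mm [ 4.797e+02 -3.550e+02  3.000e-01] spin 20.0$[0]: bad value
```

```bash
python3 -m inch '[{"gripper":0.0,"tx":0.03,"ty":-0.022,"tz":0.0,"spin":0.0},{"gripper":0.0,"tx":0.035,"ty":-0.026,"tz":0.0,"spin":0.0},{"gripper":0.0,"tx":0.035,"ty":-0.026,"tz":0.0,"spin":0.0},{"gripper":0.0,"tx":0.035,"ty":-0.026,"tz":0.0,"spin":0.0},{"gripper":0.0,"tx":0.035,"ty":-0.026,"tz":0.0,"spin":0.0},{"gripper":0.0,"tx":0.035,"ty":-0.026,"tz":0.0,"spin":0.0},{"gripper":0.0,"tx":0.035,"ty":-0.026,"tz":0.0,"spin":0.0},{"gripper":0.0,"tx":0.035,"ty":-0.026,"tz":0.0,"spin":0.0}]' 20
python3 -c "
from h import *
todo(547,-62,231,0.05)"
```

```text
clock: 2.2
eef_pos: [417.9, -279.3, 231.5]
tcp_rot: [3.141, -0.0, 0.4]
contact_force: [0.3, -0.9, 0.8]
opening: -0.005
clk 2.2 at [ 417.9 -279.3  231.5] yaw 0.4 rp [ 3.141 -0.   ] F [ 0.3 -0.9  0.8] open -0.005
tool mm [ 203.5 -149.9    0.5] spin 20.0
```

```bash
python3 -m inch '[{"gripper":0.0,"tx":0.034,"ty":-0.025,"tz":0.0,"spin":0.0},{"gripper":0.0,"tx":0.034,"ty":-0.025,"tz":0.0,"spin":0.0},{"gripper":0.0,"tx":0.034,"ty":-0.025,"tz":0.01,"spin":0.0},{"gripper":0.0,"tx":0.034,"ty":-0.025,"tz":0.02,"spin":0.0},{"gripper":0.0,"tx":0.034,"ty":-0.025,"tz":0.02,"spin":0.0},{"gripper":0.0,"tx":0.034,"ty":-0.025,"tz":0.02,"spin":7.0},{"gripper":0.0,"tx":0.0,"ty":0.0,"tz":0.0,"spin":7.0},{"gripper":0.0,"tx":0.0,"ty":0.0,"tz":0.0,"spin":6.0}]' 20
python3 - <<'E'
from h import *
todo(547,-62,92,0.05)
t=grab_frame("top");s=grab_frame("side")
P=sense()["eef_pos"];print(proj(t,P),proj(s,P))
cv2.imwrite("pics/m1.png",np.hstack([cv2.resize(f["pixels"][r[0]:r[1],r[2]:r[3],::-1],(400,400),interpolation=cv2.INTER_CUBIC) for f,r in((t,(170,270,310,410)),(s,(230,350,300,420)))]))
E
```

```text
clock: 3.0
eef_pos: [546.9, -61.7, 160.4]
tcp_rot: [-3.141, 0.001, 0.048]
contact_force: [0.2, -0.2, 0.8]
opening: -0.003
clk 3.0 at [546.9 -61.7 160.4] yaw 0.048 rp [-3.141e+00  1.000e-03] F [ 0.2 -0.2  0.8] open -0.003
tool mm [ 0.1  0.3 68.4] spin -0.1
[[357.07583727 222.62249685]] [[340.31137606 255.85810823]]
```

View pics/m1.png

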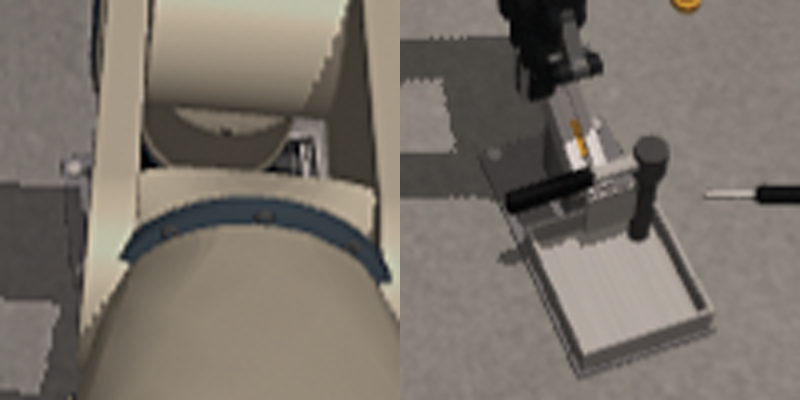

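```bash
python3 - <<'E'
from h import *
from scipy.optimize import least_squares
cal=pickle.load(open("cal.pkl","rb"));ft,fs=cal["top"],cal["side"]
T=lambda x,y:(310+x/4,185+y/4); S=lambda x,y:(310+x/4,245+y/4)
R=lambda x,y:(195+(x-400)/4,205+y/4);Q=lambda x,y:(245+(x-400)/4,165+y/4)
def res(p):
    F=p[:3];px,py,g=p[3:6];b=p[6:8];rx,ry,ra=p[8:11]
    out=[]
    def o(f,q,uv,w=1,wd=False):
        d=(proj(f,q if wd else W(F,q))-uv).ravel()
        if f is fs:d=d+b
        out.extend(w*d)
    o(ft,(-55,-48,3),T(73,226));o(ft,(-55,48,3),T(62,97));o(fs,(130,-48,0),S(175,394));o(fs,(130,48,0),S(338,341));o(fs,(-55,-48,3),S(55,122))
    o(ft,(130,48,26),T(322,72),.5);o(ft,(130,-48,10),T(331,198),.5)
    o(ft,(px,py,106),T(215,67));o(fs,(px,py,106),S(262,118))
    e=(px+98*np.sin(g),py-98*np.cos(g),98)
    o(ft,e,T(232,210));o(fs,e,S(90,185))
    o(fs,(546.9,-61.7,160.4),(300+140/3.333,230+95/3.333),1,True)
    rod=np.array([rx,ry]);d=np.array([np.cos(ra),np.sin(ra)])
    t=[*(rod+140*d),14];h=[*(rod+30*d),14]; 
    o(ft,t,R(553,44),1,True);o(fs,t,Q(705,97),1,True);o(ft,h,R(566,195),1,True);o(fs,h,Q(556,139),1,True)
    o(ft,[*(rod-30*d),14],R(576,281),1,True)
    return np.array(out)
r=least_squares(res,[585,-45,-1.52,45,31,.03,0,0,470,265,.1],loss="soft_l1")
print(np.round(r.x,3));print(np.round(res(r.x).reshape(-1,2),1).tolist())
E
```

```text
[ 5.85430e+02 -4.24850e+01 -1.52200e+00  4.62400e+01  3.00900e+01
  3.50000e-02  6.82000e-01  1.52300e+00  4.73589e+02  2.65364e+02
  1.03000e-01]
[[-0.5, -0.2], [-0.3, -0.0], [-0.1, 0.4], [0.2, 0.1], [0.0, 0.5], [-0.5, -0.4], [-0.2, 0.7], [-0.2, 0.2], [0.5, -0.0], [0.0, 0.5], [0.1, -0.0], [-1.1, -1.3], [0.0, 0.5], [0.5, -0.4], [0.3, 0.1], [-0.4, 0.4], [-0.3, -0.5]]
```

```bash
python3 -m inch '[{"gripper":0.0,"tx":0.0,"ty":0.0,"tz":0.015,"spin":-2.0},{"gripper":0.0,"tx":0.0,"ty":0.0,"tz":0.02,"spin":0.0},{"gripper":0.0,"tx":0.0,"ty":0.0,"tz":0.02,"spin":0.0},{"gripper":0.0,"tx":0.0,"ty":0.0,"tz":0.013,"spin":0.0},{"gripper":0.0,"tx":0.0,"ty":0.004,"tz":0.0,"spin":0.0},{"gripper":0.0,"tx":0.0,"ty":0.003,"tz":0.0,"spin":0.0},{"gripper":0.0,"tx":0.0,"ty":0.003,"tz":0.0,"spin":0.0},{"gripper":0.0,"tx":0.0,"ty":0.003,"tz":0.0,"spin":0.0}]' 20
python3 - <<'E'
from h import *
todo(547,-75,92,0.08)
s=grab_frame("side")
cv2.imwrite("pics/m2.png",cv2.resize(s["pixels"][230:350,300:420,::-1],(600,600),interpolation=cv2.INTER_CUBIC))
E
```

```text
clock: 3.9
eef_pos: [548.4, -76.2, 94.2]
tcp_rot: [-3.141, -0.001, 0.085]
contact_force: [0.5, 9.3, 1.4]
opening: -0.002
clk 3.9 at [548.4 -76.2  94.2] yaw 0.085 rp [-3.141e+00 -1.000e-03] F [0.5 9.3 1.4] open -0.002
tool mm [-1.3 -1.3  2.2] spin 0.3
```

View pics/m2.png

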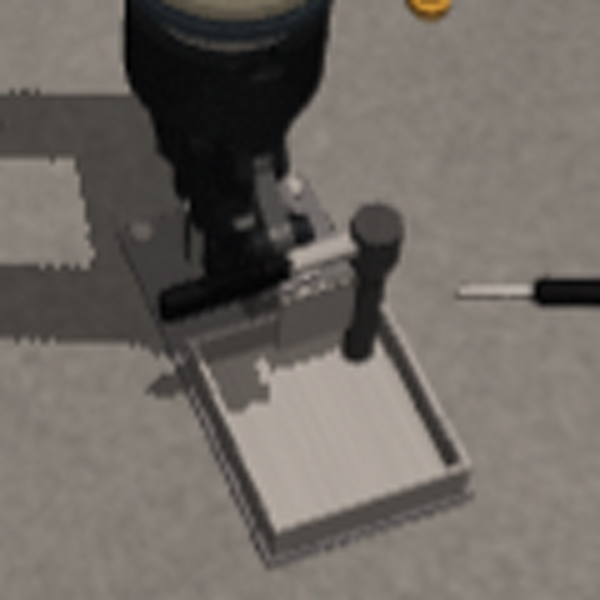

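```bash
python3 -m inch '[{"gripper":0.0,"tx":-0.0007,"ty":0.0036,"tz":0.001,"spin":-3.0},{"gripper":0.0,"tx":-0.0014,"ty":0.0072,"tz":0.001,"spin":-6.0},{"gripper":0.0,"tx":-0.0014,"ty":0.0072,"tz":0.0,"spin":-6.0},{"gripper":0.0,"tx":-0.0014,"ty":0.0072,"tz":0.0,"spin":-6.0},{"gripper":0.0,"tx":-0.0014,"ty":0.0072,"tz":0.0,"spin":-6.0},{"gripper":0.0,"tx":-0.0014,"ty":0.0072,"tz":0.0,"spin":-6.0},{"gripper":0.0,"tx":-0.0014,"ty":0.0072,"tz":0.0,"spin":-6.0},{"gripper":0.0,"tx":-0.0014,"ty":0.0072,"tz":0.0,"spin":-6.0}]' 20
cat >> h.py <<'E'
PIV=np.array([617.7,-87.2])
def gate_state():
    s=sense();p=s["eef_pos"];w=s["tcp_rot"][2];d=p[:2]-PIV;c,k=np.cos(w),np.sin(w)
    print("pivot->tcp in tool",round(c*d[0]+k*d[1],1),round(k*d[0]-c*d[1],1),"yaw-.048 =",round(w-.0488,3),"Ftool",round(c*s["contact_force"][0]+k*s["contact_force"][1],1),round(k*s["contact_force"][0]-c*s["contact_force"][1],1))
E
python3 - <<'E'
from h import *
gate_state()
s=grab_frame("side")
cv2.imwrite("pics/m3.png",cv2.resize(s["pixels"][230:350,300:420,::-1],(600,600),interpolation=cv2.INTER_CUBIC))
E
```

```text
clock: 4.75
eef_pos: [558.9, -127.6, 91.8]
tcp_rot: [-3.138, 0.0, 0.875]
contact_force: [-6.2, 7.7, 5.5]
opening: 0.001
pivot->tcp in tool -68.7 -19.3 yaw-.048 = 0.826 Ftool 1.9 -9.7
```

View pics/m3.png

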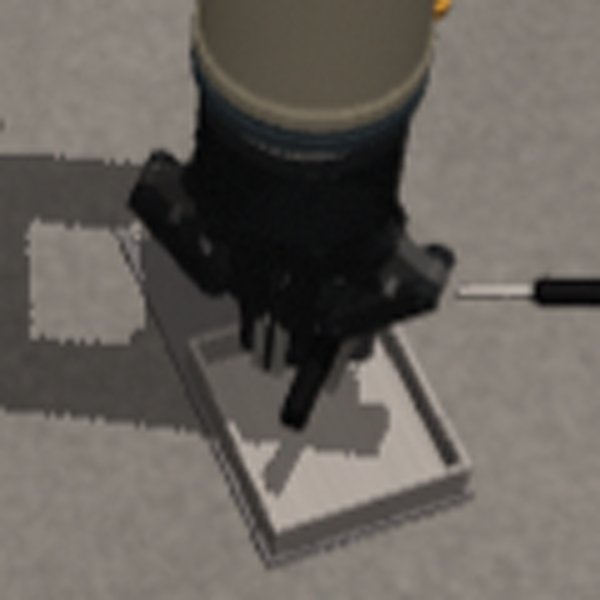

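```bash
python3 -m inch '[{"gripper":0.0,"tx":-0.0014,"ty":0.0072,"tz":0.0,"spin":-6.0},{"gripper":0.0,"tx":-0.0014,"ty":0.0072,"tz":0.0,"spin":-6.0},{"gripper":0.0,"tx":-0.0014,"ty":0.0072,"tz":0.0,"spin":-6.0},{"gripper":0.0,"tx":-0.001,"ty":0.0048,"tz":0.0,"spin":-4.0},{"gripper":0.0,"tx":-0.0006,"ty":0.0036,"tz":0.0,"spin":-3.0},{"gripper":0.0,"tx":-0.0004,"ty":0.0024,"tz":0.0,"spin":-2.0},{"gripper":0.0,"tx":-0.0004,"ty":0.0024,"tz":0.0,"spin":-2.0},{"gripper":0.0,"tx":-0.0002,"ty":0.0012,"tz":0.0,"spin":-1.0}]' 20
python3 - <<'E'
from h import *
gate_state()
E
```

```text
clock: 5.6
eef_pos: [586.3, -151.1, 91.3]
tcp_rot: [-3.137, 0.001, 1.396]
contact_force: [-10.5, -2.4, 4.1]
opening: 0.001
pivot->tcp in tool -68.3 -19.9 yaw-.048 = 1.347 Ftool -4.2 -9.9
```

```bash
python3 -m inch '[{"gripper":0.0,"tx":-0.0001,"ty":0.0006,"tz":0.0,"spin":-0.5},{"gripper":0.0,"tx":-0.0001,"ty":0.0006,"tz":0.0,"spin":-0.5},{"gripper":0.0,"tx":-0.0001,"ty":0.0006,"tz":0.0,"spin":-0.5},{"gripper":0.0,"tx":-0.0001,"ty":0.0006,"tz":0.0,"spin":-0.5},{"gripper":0.0,"tx":-0.0001,"ty":0.0006,"tz":0.0,"spin":-0.5},{"gripper":0.0,"tx":-0.0001,"ty":0.0006,"tz":0.0,"spin":-0.5},{"gripper":0.0,"tx":-0.0001,"ty":0.0006,"tz":0.0,"spin":-0.5},{"gripper":0.0,"tx":-0.0001,"ty":0.0006,"tz":0.0,"spin":-0.5}]' 20
python3 -c "
from h import *
gate_state()"

```

```text
clock: 6.4
eef_pos: [590.7, -152.8, 91.3]
tcp_rot: [-3.137, 0.001, 1.465]
contact_force: [-9.1, -4.2, 3.9]
opening: 0.001
pivot->tcp in tool -68.1 -19.9 yaw-.048 = 1.416 Ftool -5.2 -8.6
```

```bash
python3 -m inch '[{"gripper":0.0,"tx":-0.0001,"ty":0.0006,"tz":0.0,"spin":-0.5},{"gripper":0.0,"tx":-0.0001,"ty":0.0006,"tz":0.0,"spin":-0.5},{"gripper":0.0,"tx":-0.0001,"ty":0.0006,"tz":0.0,"spin":-0.5},{"gripper":0.0,"tx":-0.0001,"ty":0.0006,"tz":0.0,"spin":-0.5},{"gripper":0.0,"tx":-0.0001,"ty":0.0006,"tz":0.0,"spin":-0.5},{"gripper":0.0,"tx":-0.0001,"ty":0.0006,"tz":0.0,"spin":-0.5},{"gripper":0.0,"tx":-0.0001,"ty":0.0006,"tz":0.0,"spin":-0.5},{"gripper":0.0,"tx":-0.0001,"ty":0.0006,"tz":0.0,"spin":-0.5}]' 20
python3 -c "
from h import *
gate_state()"

```

```text
clock: 7.2
eef_pos: [595.5, -154.3, 91.3]
tcp_rot: [-3.137, 0.001, 1.535]
contact_force: [-9.1, -3.7, 1.9]
opening: -0.002
pivot->tcp in tool -67.9 -19.8 yaw-.048 = 1.486 Ftool -4.0 -9.0
```

```bash
python3 -m inch '[{"gripper":0.0,"tx":-0.0001,"ty":0.0006,"tz":0.0,"spin":-0.5},{"gripper":0.0,"tx":-0.0001,"ty":0.0006,"tz":0.0,"spin":-0.5},{"gripper":0.0,"tx":-0.0001,"ty":0.0006,"tz":0.0,"spin":-0.5},{"gripper":0.0,"tx":-0.0001,"ty":0.0006,"tz":0.0,"spin":-0.5},{"gripper":0.0,"tx":-0.0001,"ty":0.0006,"tz":0.0,"spin":-0.5},{"gripper":0.0,"tx":-0.0001,"ty":0.0006,"tz":0.0,"spin":-0.5},{"gripper":0.0,"tx":-0.0001,"ty":0.0006,"tz":0.0,"spin":-0.5},{"gripper":0.0,"tx":-0.0001,"ty":0.0006,"tz":0.0,"spin":-0.5}]' 20
python3 -c "
from h import *
gate_state()"

```

```text
clock: 8.0
eef_pos: [600.3, -155.3, 91.3]
tcp_rot: [-3.137, 0.001, 1.605]
contact_force: [-8.8, -5.8, 1.9]
opening: -0.001
pivot->tcp in tool -67.5 -19.7 yaw-.048 = 1.556 Ftool -5.5 -9.0
```

```bash
python3 -m inch '[{"gripper":0.0,"tx":-0.0001,"ty":0.0006,"tz":0.0,"spin":-0.5},{"gripper":0.0,"tx":-0.0001,"ty":0.0006,"tz":0.0,"spin":-0.5},{"gripper":0.0,"tx":-0.0001,"ty":0.0006,"tz":0.0,"spin":-0.5},{"gripper":0.0,"tx":-0.0001,"ty":0.0006,"tz":0.0,"spin":-0.5},{"gripper":0.0,"tx":-0.0001,"ty":0.0006,"tz":0.0,"spin":-0.5},{"gripper":0.0,"tx":-0.0001,"ty":0.0006,"tz":0.0,"spin":-0.5},{"gripper":0.0,"tx":0.0,"ty":0.0,"tz":0.0,"spin":0.0},{"gripper":0.0,"tx":0.0,"ty":0.0,"tz":0.0,"spin":0.0}]' 20
python3 -c "
from h import *
gate_state()"

```

```text
clock: 8.8
eef_pos: [604.1, -155.9, 91.2]
tcp_rot: [-3.137, 0.001, 1.657]
contact_force: [-8.5, -5.8, 2.5]
opening: -0.001
pivot->tcp in tool -67.3 -19.5 yaw-.048 = 1.608 Ftool -5.1 -9.0
```

```bash
python3 -m inch '[{"gripper":0.0,"tx":-0.0001,"ty":0.0006,"tz":0.0,"spin":-0.5},{"gripper":0.0,"tx":-0.0001,"ty":0.0006,"tz":0.0,"spin":-0.5},{"gripper":0.0,"tx":-0.0001,"ty":0.0006,"tz":0.0,"spin":-0.5},{"gripper":0.0,"tx":-0.0001,"ty":0.0006,"tz":0.0,"spin":-0.5},{"gripper":0.0,"tx":-0.0001,"ty":0.0006,"tz":0.0,"spin":-0.5},{"gripper":0.0,"tx":-0.0001,"ty":0.0006,"tz":0.0,"spin":-0.5},{"gripper":0.0,"tx":0.0,"ty":0.0,"tz":0.0,"spin":0.0},{"gripper":0.0,"tx":0.0,"ty":0.0,"tz":0.0,"spin":0.0}]' 20
python3 -c "
from h import *
gate_state()"

```

```text
clock: 9.6
eef_pos: [607.3, -156.4, 91.2]
tcp_rot: [-3.136, 0.001, 1.709]
contact_force: [-9.1, -8.7, 2.8]
opening: -0.001
pivot->tcp in tool -67.1 -19.8 yaw-.048 = 1.66 Ftool -7.4 -10.3
```

```bash
python3 -m inch '[{"gripper":0.0,"tx":0.0,"ty":0.0006,"tz":0.0,"spin":-0.5},{"gripper":0.0,"tx":0.0,"ty":0.0006,"tz":0.0,"spin":-0.5},{"gripper":0.0,"tx":0.0,"ty":0.0006,"tz":0.0,"spin":-0.5},{"gripper":0.0,"tx":0.0,"ty":0.0006,"tz":0.0,"spin":-0.5},{"gripper":0.0,"tx":0.0,"ty":0.0,"tz":0.0,"spin":0.0},{"gripper":0.0,"tx":0.0,"ty":0.0,"tz":0.0,"spin":0.0},{"gripper":0.0,"tx":0.0,"ty":0.0,"tz":0.0,"spin":0.0},{"gripper":0.0,"tx":0.0,"ty":0.0,"tz":0.0,"spin":0.0}]' 20
python3 -c "
from h import *
gate_state()"

```

```text
clock: 10.4
eef_pos: [607.7, -156.7, 91.1]
tcp_rot: [-3.132, 0.001, 1.744]
contact_force: [-17.1, -11.9, 6.6]
opening: -0.001
pivot->tcp in tool -66.7 -21.9 yaw-.048 = 1.695 Ftool -8.7 -18.9
```

```bash
python3 -m inch '[{"gripper":0.0,"tx":0.0,"ty":-0.01,"tz":0.0,"spin":0.0},{"gripper":0.0,"tx":0.0,"ty":-0.015,"tz":0.0,"spin":0.0},{"gripper":0.0,"tx":0.0,"ty":-0.01,"tz":-0.01,"spin":0.0},{"gripper":0.0,"tx":0.0,"ty":0.0,"tz":-0.03,"spin":0.0},{"gripper":0.0,"tx":0.0,"ty":0.0,"tz":-0.03,"spin":0.0},{"gripper":0.0,"tx":0.0,"ty":0.0,"tz":-0.02,"spin":0.0},{"gripper":0.0,"tx":0.0,"ty":0.0,"tz":0.0,"spin":-4.0},{"gripper":0.0,"tx":0.0,"ty":0.0,"tz":0.0,"spin":-5.0}]' 20
python3 -c "
from h import *
todo(473.6,265.4,180,3.245)"

```

```text
clock: 11.2
eef_pos: [578.9, -160.7, 183.7]
tcp_rot: [3.139, 0.002, 1.904]
contact_force: [-0.2, 0.2, -1.7]
opening: -0.001
clk 11.2 at [ 578.9 -160.7  183.7] yaw 1.904 rp [3.139e+00 2.000e-03] F [-0.2  0.2 -1.7] open -0.001
tool mm [437.1  39.8   3.7] spin -76.8
```

```bash
python3 -m inch '[{"gripper":0.0,"tx":0.03,"ty":0.003,"tz":0.0,"spin":0.0},{"gripper":0.0,"tx":0.045,"ty":0.004,"tz":0.0,"spin":0.0},{"gripper":0.0,"tx":0.045,"ty":0.004,"tz":0.0,"spin":0.0},{"gripper":0.0,"tx":0.045,"ty":0.004,"tz":0.0,"spin":0.0},{"gripper":0.0,"tx":0.045,"ty":0.004,"tz":0.0,"spin":0.0},{"gripper":0.04,"tx":0.045,"ty":0.004,"tz":0.0,"spin":0.0},{"gripper":0.04,"tx":0.045,"ty":0.004,"tz":0.0,"spin":0.0},{"gripper":0.04,"tx":0.045,"ty":0.004,"tz":0.0,"spin":0.0}]' 20
python3 -m inch '[{"gripper":0.04,"tx":0.045,"ty":0.004,"tz":0.0,"spin":0.0},{"gripper":0.04,"tx":0.03,"ty":0.003,"tz":0.0,"spin":-8.0},{"gripper":0.04,"tx":0.0,"ty":0.0,"tz":0.0,"spin":-8.5},{"gripper":0.04,"tx":0.0,"ty":0.0,"tz":0.0,"spin":-8.5},{"gripper":0.04,"tx":0.0,"ty":0.0,"tz":0.0,"spin":-8.5},{"gripper":0.04,"tx":0.0,"ty":0.0,"tz":0.0,"spin":-8.5},{"gripper":0.04,"tx":0.0,"ty":0.0,"tz":0.0,"spin":-8.5},{"gripper":0.04,"tx":0.0,"ty":0.0,"tz":0.0,"spin":-8.5}]' 20
python3 -c "
from h import *
todo(473.6,265.4,180,3.245)"

```

```text
clock: 12.0
eef_pos: [495.3, 177.8, 182.7]
tcp_rot: [3.139, -0.0, 1.901]
contact_force: [0.7, 0.0, 0.4]
opening: 0.464
clock: 12.8
eef_pos: [478.2, 249.4, 182.5]
tcp_rot: [3.14, 0.001, 2.937]
contact_force: [0.9, 0.9, 0.3]
opening: 0.473
clk 12.8 at [478.2 249.4 182.5] yaw 2.937 rp [3.14e+00 1.00e-03] F [0.9 0.9 0.3] open 0.473
tool mm [ 7.7 14.7  2.5] spin -17.7
```

```bash
python3 -m inch '[{"gripper":0.045,"tx":0.0077,"ty":0.0147,"tz":0.02,"spin":0.0},{"gripper":0.045,"tx":0.0,"ty":0.0,"tz":0.03,"spin":-8.5},{"gripper":0.045,"tx":0.0,"ty":0.0,"tz":0.03,"spin":-8.5},{"gripper":0.045,"tx":0.0,"ty":0.0,"tz":0.03,"spin":-0.7},{"gripper":0.045,"tx":0.0,"ty":0.0,"tz":0.02,"spin":0.0},{"gripper":0.045,"tx":0.0,"ty":0.0,"tz":0.0,"spin":0.0},{"gripper":0.045,"tx":0.0,"ty":0.0,"tz":0.0,"spin":0.0},{"gripper":0.045,"tx":0.0,"ty":0.0,"tz":0.0,"spin":0.0}]' 20
python3 - <<'E'
from h import *
todo(473.6,265.4,4,3.245)
t=grab_frame("top");s=grab_frame("side")
cv2.imwrite("pics/m4.png",np.hstack([cv2.resize(f["pixels"][r[0]:r[1],r[2]:r[3],::-1],(400,400),interpolation=cv2.INTER_CUBIC) for f,r in((t,(190,290,190,290)),(s,(140,240,240,340)))]))
cv2.imwrite("pics/m5.png",cv2.resize(s["pixels"][230:350,300:420,::-1],(500,500),interpolation=cv2.INTER_CUBIC))
E
```

```text
clock: 13.6
eef_pos: [474.5, 265.8, 53.0]
tcp_rot: [3.141, 0.002, -3.044]
contact_force: [-0.2, 0.7, -0.1]
opening: 0.524
clk 13.6 at [474.5 265.8  53. ] yaw -3.044 rp [3.141e+00 2.000e-03] F [-0.2  0.7 -0.1] open 0.524
tool mm [ 1.  -0.3 49. ] spin -0.3
```

View pics/m4.png

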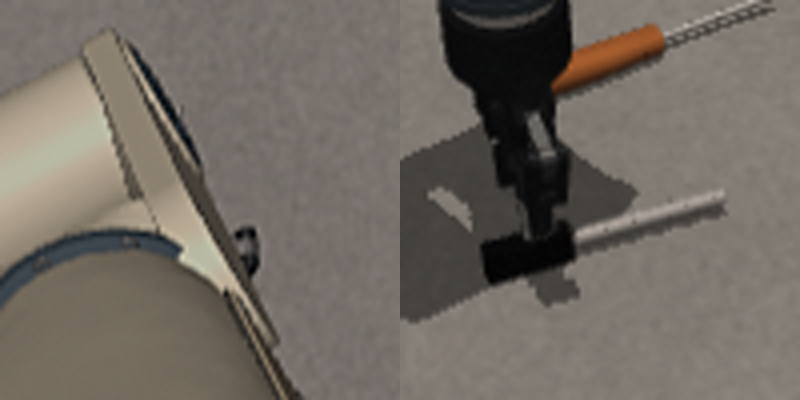

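View pics/m5.png

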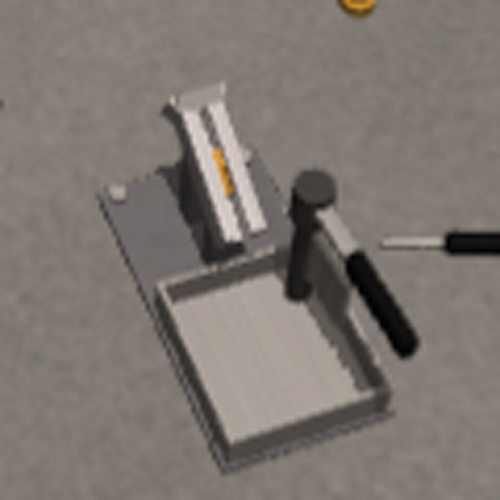

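```bash
python3 -m inch '[{"gripper":0.045,"tx":0.001,"ty":0.0,"tz":0.012,"spin":0.0},{"gripper":0.045,"tx":0.0,"ty":0.0,"tz":0.015,"spin":0.0},{"gripper":0.045,"tx":0.0,"ty":0.0,"tz":0.014,"spin":0.0},{"gripper":0.045,"tx":0.0,"ty":0.0,"tz":0.006,"spin":0.0},{"gripper":0.045,"tx":0.0,"ty":0.0,"tz":0.001,"spin":0.0},{"gripper":0.03,"tx":0.0,"ty":0.0,"tz":0.0,"spin":0.0},{"gripper":0.02,"tx":0.0,"ty":0.0,"tz":0.0,"spin":0.0},{"gripper":0.01,"tx":0.0,"ty":0.0,"tz":0.0,"spin":0.0}]' 20
python3 -m inch '[{"gripper":0.01,"tx":0.0,"ty":0.0,"tz":0.0,"spin":0.0},{"gripper":0.01,"tx":0.0,"ty":0.0,"tz":0.0,"spin":0.0},{"gripper":0.01,"tx":0.0,"ty":0.0,"tz":-0.004,"spin":0.0},{"gripper":0.01,"tx":0.0,"ty":0.0,"tz":-0.01,"spin":0.0},{"gripper":0.01,"tx":0.0,"ty":0.0,"tz":-0.02,"spin":0.0},{"gripper":0.01,"tx":0.0,"ty":0.0,"tz":-0.02,"spin":0.0},{"gripper":0.01,"tx":0.0,"ty":0.0,"tz":-0.01,"spin":0.0},{"gripper":0.01,"tx":0.0,"ty":0.0,"tz":0.0,"spin":0.0}]' 20
python3 - <<'E'
from h import *
todo(473.6,265.4,4,3.245)
t=grab_frame("top");s=grab_frame("side")
cv2.imwrite("pics/m6.png",np.hstack([cv2.resize(f["pixels"][r[0]:r[1],r[2]:r[3],::-1],(400,400),interpolation=cv2.INTER_CUBIC) for f,r in((t,(190,290,190,290)),(s,(140,240,240,340)))]))
E
```

```text
clock: 14.5
eef_pos: [472.9, 265.4, 3.8]
tcp_rot: [3.141, 0.001, -3.044]
contact_force: [-0.5, 0.1, -0.6]
opening: 0.182
clock: 15.3
eef_pos: [473.4, 265.7, 69.0]
tcp_rot: [3.14, 0.003, -3.044]
contact_force: [-0.3, 0.2, 0.3]
opening: 0.187
clk 15.3 at [473.4 265.7  69. ] yaw -3.044 rp [3.14e+00 3.00e-03] F [-0.3  0.2  0.3] open 0.187
tool mm [-0.2 -0.3 65. ] spin -0.3
```

View pics/m6.png

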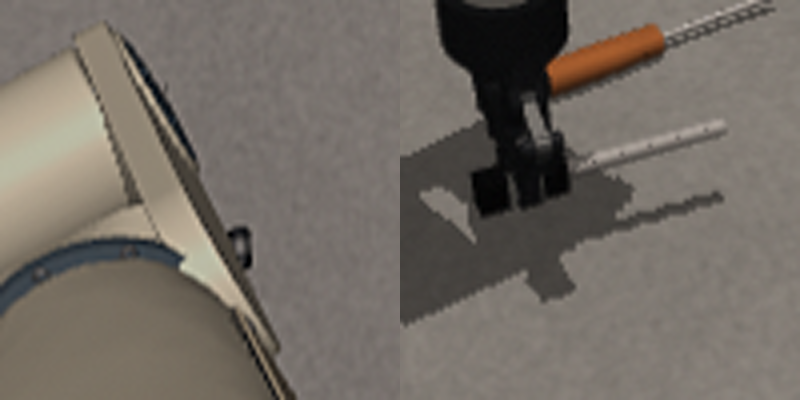

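```bash
python3 - <<'E'
from h import *
todo(575.6,157.3,150,1.62)
cal=pickle.load(open("cal.pkl","rb"));p=np.array([473.4,265.7,79.2]);d=np.array([np.cos(.097),np.sin(.097),0])
print(proj(cal["side"],p+140*d)+[.7,1.5],proj(cal["side"],p+30*d)+[.7,1.5], "obs",(320.5,171.75),(240+180/4,140+160/4))
E
```

```text
clk 15.4 at [472.3 265.1  67.2] yaw -3.044 rp [3.142 0.   ] F [-0.8  0.1 -0.2] open 0.182
tool mm [ -92.3 -117.3  -82.8] spin 92.8
[[321.89292638 170.92442064]] [[282.08298989 182.092882  ]] obs (320.5, 171.75) (285.0, 180.0)
```

```bash
python3 -m inch '[{"gripper":0.01,"tx":0.0,"ty":0.0,"tz":-0.03,"spin":0.0},{"gripper":0.01,"tx":-0.01,"ty":-0.013,"tz":-0.035,"spin":0.0},{"gripper":0.01,"tx":-0.02,"ty":-0.026,"tz":-0.018,"spin":0.0},{"gripper":0.01,"tx":-0.023,"ty":-0.029,"tz":0.0,"spin":0.0},{"gripper":0.01,"tx":-0.023,"ty":-0.029,"tz":0.0,"spin":0.0},{"gripper":0.01,"tx":-0.016,"ty":-0.02,"tz":0.0,"spin":0.0},{"gripper":0.01,"tx":0.0,"ty":0.0,"tz":0.0,"spin":4.0},{"gripper":0.01,"tx":0.0,"ty":0.0,"tz":0.0,"spin":8.0}]' 20
python3 -m inch '[{"gripper":0.01,"tx":0.0,"ty":0.0,"tz":0.0,"spin":8.5},{"gripper":0.01,"tx":0.0,"ty":0.0,"tz":0.0,"spin":8.5},{"gripper":0.01,"tx":0.0,"ty":0.0,"tz":0.0,"spin":8.5},{"gripper":0.01,"tx":0.0,"ty":0.0,"tz":0.0,"spin":8.5},{"gripper":0.01,"tx":0.0,"ty":0.0,"tz":0.0,"spin":8.5},{"gripper":0.01,"tx":0.0,"ty":0.0,"tz":0.0,"spin":8.5},{"gripper":0.01,"tx":0.0,"ty":0.0,"tz":0.0,"spin":8.5},{"gripper":0.01,"tx":0.0,"ty":0.0,"tz":0.0,"spin":8.5}]' 20
python3 - <<'E'
from h import *
todo(575.6,157.3,75,1.62)
E
```

```text
clock: 16.2
eef_pos: [575.3, 156.6, 148.7]
tcp_rot: [-3.141, -0.002, 3.025]
contact_force: [-0.2, -0.3, -0.9]
opening: 0.186
clock: 17.0
eef_pos: [574.7, 157.5, 148.8]
tcp_rot: [-3.139, -0.0, 1.837]
contact_force: [0.3, -0.3, -1.1]
opening: 0.183
clk 17.0 at [574.7 157.5 148.8] yaw 1.837 rp [-3.139 -0.   ] F [ 0.3 -0.3 -1.1] open 0.183
tool mm [-0.4  0.8 73.8] spin 12.4
```

```bash
python3 -m inch '[{"gripper":0.01,"tx":0.0,"ty":0.0,"tz":0.0,"spin":6.4},{"gripper":0.01,"tx":0.0,"ty":0.0,"tz":0.0,"spin":6.0},{"gripper":0.01,"tx":0.0,"ty":0.0,"tz":0.015,"spin":0.0},{"gripper":0.01,"tx":0.0,"ty":0.0,"tz":0.02,"spin":0.0},{"gripper":0.01,"tx":0.0,"ty":0.0,"tz":0.02,"spin":0.0},{"gripper":0.01,"tx":0.0,"ty":0.0,"tz":0.014,"spin":0.0},{"gripper":0.01,"tx":0.0,"ty":0.0,"tz":0.005,"spin":0.0},{"gripper":0.01,"tx":0.0,"ty":0.0,"tz":0.0,"spin":0.0}]' 20
python3 - <<'E'
from h import *
todo(575.6,157.3,75,1.62)
cal=pickle.load(open("cal.pkl","rb"))
s=sense();p=s["eef_pos"]+[0,0,10.2];w=s["tcp_rot"][2]-np.pi;d=np.array([np.cos(w),np.sin(w),0])
for n in("side","top"):print(n,proj(cal[n],[p+140*d,p+30*d,p])+([.7,1.5] if n=="side" else [0,0]))
t=grab_frame("top");s=grab_frame("side")
cv2.imwrite("pics/m7.png",np.hstack([cv2.resize(f["pixels"][r[0]:r[1],r[2]:r[3],::-1],(400,400),interpolation=cv2.INTER_CUBIC) for f,r in((t,(180,280,260,360)),(s,(210,310,280,380)))]))
E
```

```text
clock: 17.8
eef_pos: [574.8, 157.5, 75.0]
tcp_rot: [-3.14, 0.0, 1.628]
contact_force: [0.6, -0.3, -0.5]
opening: 0.184
clk 17.8 at [574.8 157.5  75. ] yaw 1.628 rp [-3.14  0.  ] F [ 0.6 -0.3 -0.5] open 0.184
tool mm [-0.3  0.8  0. ] spin 0.4
side [[343.50536504 246.98662604]
 [326.1299089  213.18432523]
 [321.74035154 204.64931015]]
top [[324.78784288 217.68959641]
 [284.34329158 221.00766274]
 [273.28555428 221.91248636]]
```

View pics/m7.png

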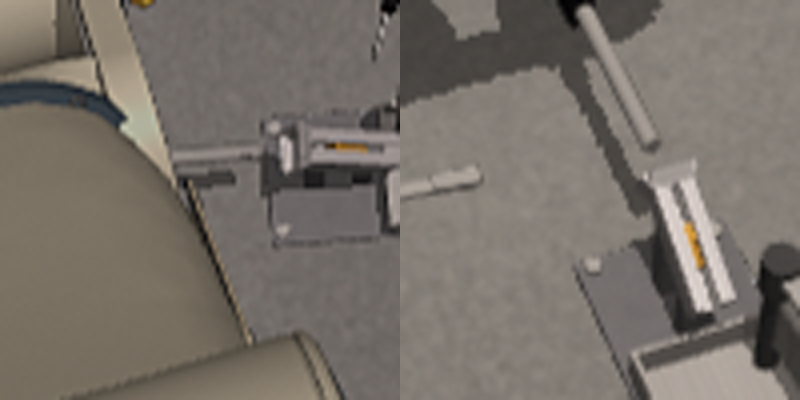

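```bash
python3 -m inch '[{"gripper":0.01,"tx":-0.005,"ty":0.0,"tz":0.0,"spin":0.0},{"gripper":0.01,"tx":-0.005,"ty":0.0,"tz":0.0,"spin":0.0},{"gripper":0.01,"tx":-0.005,"ty":0.0,"tz":0.0,"spin":0.0},{"gripper":0.01,"tx":-0.004,"ty":0.0,"tz":0.0,"spin":0.0},{"gripper":0.01,"tx":-0.004,"ty":0.0,"tz":0.0,"spin":0.0},{"gripper":0.01,"tx":-0.003,"ty":0.0,"tz":0.0,"spin":0.0},{"gripper":0.01,"tx":-0.002,"ty":0.0,"tz":0.0,"spin":0.0},{"gripper":0.01,"tx":0.0,"ty":0.0,"tz":0.0,"spin":0.0}]' 20
cat >> h.py <<'E'
def rel(th=0):
    s=sense();p=s["eef_pos"]+[0,0,10.2];d=p[:2]-FEE[:2];c,k=np.cos(FEE[2]),np.sin(FEE[2])
    x,y=c*d[0]+k*d[1],-k*d[0]+c*d[1]
    F=s["contact_force"]
    print("clk",round(s["clock"],2),"ctr feeder",round(x,1),round(y,1),round(p[2],1),"F fdr",round(c*F[0]+k*F[1],1),round(-k*F[0]+c*F[1],1),round(F[2],1),"My",s["wrist_torque"].round(2),"open",round(s["opening"],3))
FEE=np.array([585.4,-42.5,-1.522])
E
python3 -c "
from h import *
rel()"
```

```text
clock: 18.7
eef_pos: [577.0, 129.5, 76.3]
tcp_rot: [-3.141, 0.0, 1.627]
contact_force: [0.3, 1.0, -1.0]
opening: 0.182
clk 18.7 ctr feeder -172.2 0.0 86.5 F fdr -1.0 0.3 -1.0 My [0.02 0.01 0.03] open 0.182
```

```bash
python3 -m inch '[{"gripper":0.01,"tx":-0.002,"ty":0.0,"tz":0.0,"spin":0.0},{"gripper":0.01,"tx":-0.002,"ty":0.0,"tz":0.0,"spin":0.0},{"gripper":0.01,"tx":-0.001,"ty":0.0,"tz":0.0,"spin":0.0},{"gripper":0.01,"tx":-0.001,"ty":0.0,"tz":0.0,"spin":0.0},{"gripper":0.01,"tx":-0.001,"ty":0.0,"tz":0.0,"spin":0.0},{"gripper":0.01,"tx":0.0,"ty":0.0,"tz":0.0,"spin":0.0},{"gripper":0.01,"tx":0.0,"ty":0.0,"tz":0.0,"spin":0.0},{"gripper":0.01,"tx":0.0,"ty":0.0,"tz":0.0,"spin":0.0}]' 20
python3 - <<'E'
from h import *
rel();rel()
s=save("side","m8.png",(210,310,280,380),6)
rel()
E
```

```text
clock: 19.5
eef_pos: [577.4, 122.8, 76.3]
tcp_rot: [-3.142, 0.0, 1.627]
contact_force: [-0.3, 0.0, -0.7]
opening: 0.183
clk 19.5 ctr feeder -165.5 0.1 86.5 F fdr -0.0 -0.3 -0.7 My [-0.01  0.04 -0.02] open 0.183
clk 19.5 ctr feeder -165.5 0.1 86.5 F fdr -0.0 -0.3 -0.7 My [-0.01  0.04 -0.02] open 0.183
clk 19.55 ctr feeder -165.5 0.1 86.5 F fdr -0.5 0.4 -0.7 My [-0.    0.07 -0.04] open 0.189
```

View pics/m8.png

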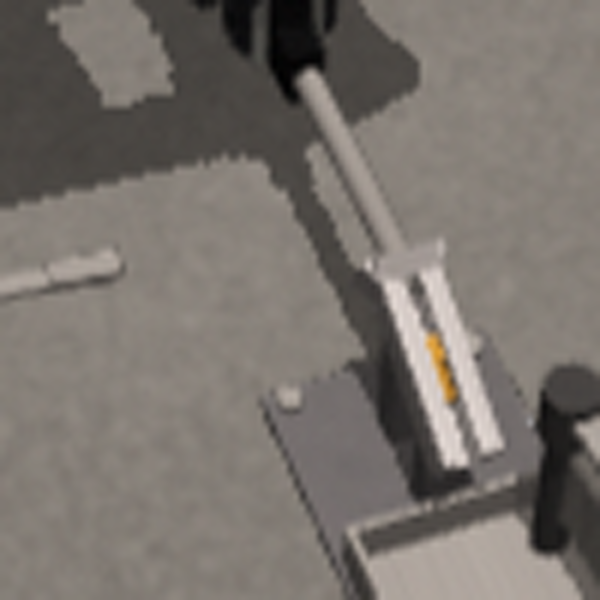

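```bash
python3 -m inch '[{"gripper":0.01,"tx":-0.0003,"ty":0.0,"tz":-0.0015,"spin":0.0},{"gripper":0.01,"tx":-0.0003,"ty":0.0,"tz":-0.0015,"spin":0.0},{"gripper":0.01,"tx":-0.0003,"ty":0.0,"tz":-0.0015,"spin":0.0},{"gripper":0.01,"tx":-0.0003,"ty":0.0,"tz":-0.0015,"spin":0.0},{"gripper":0.01,"tx":-0.0003,"ty":0.0,"tz":-0.0015,"spin":0.0},{"gripper":0.01,"tx":-0.0003,"ty":0.0,"tz":-0.0015,"spin":0.0},{"gripper":0.01,"tx":-0.0003,"ty":0.0,"tz":-0.0015,"spin":0.0},{"gripper":0.01,"tx":-0.0003,"ty":0.0,"tz":-0.0015,"spin":0.0}]' 20
python3 - <<'E'
from h import *
rel()
s=save("side","m9.png",(210,310,280,380),6)
E
```

```text
clock: 20.35
eef_pos: [577.4, 120.3, 88.4]
tcp_rot: [-3.141, -0.0, 1.627]
contact_force: [-1.4, 1.5, -2.1]
opening: 0.181
clk 20.35 ctr feeder -163.0 -0.0 98.6 F fdr -1.6 -1.3 -2.1 My [ 0.6   0.17 -0.16] open 0.181
```

View pics/m9.png

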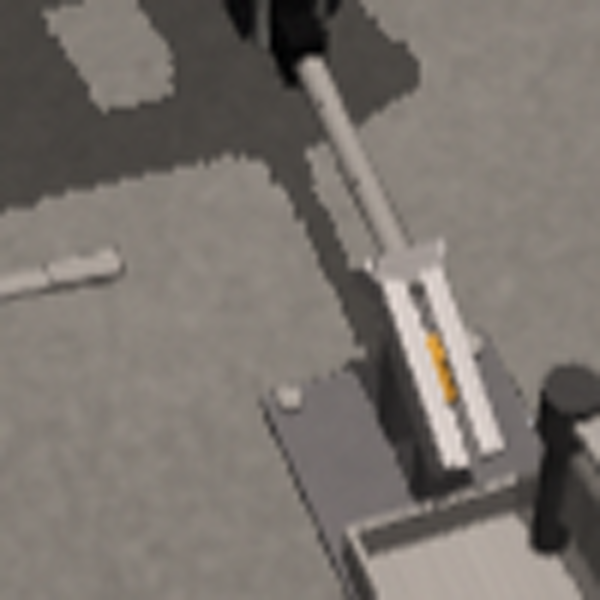

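```bash
python3 -m inch '[{"gripper":0.01,"tx":-0.0008,"ty":0.0,"tz":-0.0028,"spin":0.0},{"gripper":0.01,"tx":-0.0008,"ty":0.0,"tz":-0.0028,"spin":0.0},{"gripper":0.01,"tx":-0.0008,"ty":0.0,"tz":-0.0028,"spin":0.0},{"gripper":0.01,"tx":-0.0008,"ty":0.0,"tz":-0.0028,"spin":0.0},{"gripper":0.01,"tx":-0.0009,"ty":0.0,"tz":-0.0027,"spin":0.0},{"gripper":0.01,"tx":-0.001,"ty":0.0,"tz":-0.0027,"spin":0.0},{"gripper":0.01,"tx":-0.001,"ty":0.0,"tz":-0.0027,"spin":0.0},{"gripper":0.01,"tx":-0.001,"ty":0.0,"tz":-0.0027,"spin":0.0}]' 20
python3 - <<'E'
from h import *
rel()
E
```

```text
clock: 21.2
eef_pos: [578.0, 113.1, 110.5]
tcp_rot: [3.141, 0.0, 1.627]
contact_force: [-1.4, 2.1, -3.4]
opening: 0.184
clk 21.2 ctr feeder -155.8 0.2 120.7 F fdr -2.1 -1.3 -3.4 My [ 0.54  0.18 -0.06] open 0.184
```

```bash
python3 -m inch '[{"gripper":0.01,"tx":-0.0011,"ty":0.0,"tz":-0.0027,"spin":0.0},{"gripper":0.01,"tx":-0.0011,"ty":0.0,"tz":-0.0027,"spin":0.0},{"gripper":0.01,"tx":-0.0012,"ty":0.0,"tz":-0.0027,"spin":0.0},{"gripper":0.01,"tx":-0.0012,"ty":0.0,"tz":-0.0026,"spin":0.0},{"gripper":0.01,"tx":-0.0014,"ty":0.0,"tz":-0.0025,"spin":0.0},{"gripper":0.01,"tx":-0.0014,"ty":0.0,"tz":-0.0025,"spin":0.0},{"gripper":0.01,"tx":-0.0014,"ty":0.0,"tz":-0.0025,"spin":0.0},{"gripper":0.01,"tx":0.0,"ty":0.0,"tz":0.0,"spin":0.0}]' 20
python3 - <<'E'
from h import *
rel()
s=save("side","m10.png",(190,310,270,390),5)
E
```

```text
clock: 22.0
eef_pos: [578.6, 104.3, 128.9]
tcp_rot: [3.141, 0.0, 1.627]
contact_force: [-0.3, 1.1, -2.2]
opening: 0.181
clk 22.0 ctr feeder -146.9 0.3 139.1 F fdr -1.1 -0.3 -2.2 My [ 0.29  0.15 -0.14] open 0.181
```

View pics/m10.png

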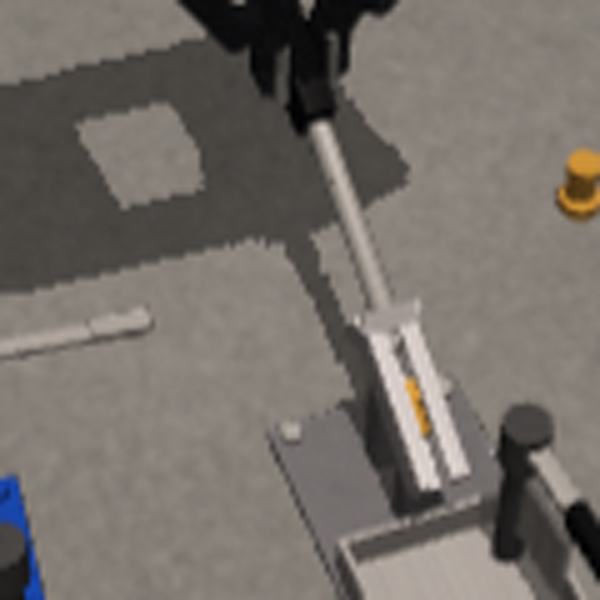

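```bash
python3 -m inch '[{"gripper":0.01,"tx":-0.0014,"ty":0.0,"tz":0.0006,"spin":0.0},{"gripper":0.01,"tx":-0.0014,"ty":0.0,"tz":0.0006,"spin":0.0},{"gripper":0.01,"tx":-0.0018,"ty":0.0,"tz":0.0008,"spin":0.0},{"gripper":0.01,"tx":-0.0018,"ty":0.0,"tz":0.0008,"spin":0.0},{"gripper":0.01,"tx":-0.0018,"ty":0.0,"tz":0.0008,"spin":0.0},{"gripper":0.01,"tx":-0.0009,"ty":0.0,"tz":0.0004,"spin":0.0},{"gripper":0.01,"tx":-0.0009,"ty":0.0,"tz":0.0004,"spin":0.0},{"gripper":0.01,"tx":0.0,"ty":0.0,"tz":0.0,"spin":0.0}]' 20
python3 - <<'E'
from h import *
rel()
E
```

```text
clock: 22.85
eef_pos: [579.0, 94.3, 124.0]
tcp_rot: [-3.141, 0.0, 1.627]
contact_force: [0.4, 0.4, -1.3]
opening: 0.185
clk 22.85 ctr feeder -137.0 0.2 134.2 F fdr -0.4 0.4 -1.3 My [ 0.14  0.06 -0.04] open 0.185
```

```bash
python3 -m inch '[{"gripper":0.01,"tx":0.0,"ty":0.0,"tz":0.0,"spin":0.0},{"gripper":0.01,"tx":-0.0018,"ty":0.0,"tz":0.0008,"spin":0.0},{"gripper":0.01,"tx":-0.0018,"ty":0.0,"tz":0.0009,"spin":0.0},{"gripper":0.01,"tx":-0.0018,"ty":0.0,"tz":0.0008,"spin":0.0},{"gripper":0.01,"tx":-0.0018,"ty":0.0,"tz":0.0009,"spin":0.0},{"gripper":0.01,"tx":-0.0018,"ty":0.0,"tz":0.0008,"spin":0.0},{"gripper":0.01,"tx":-0.0018,"ty":0.0,"tz":0.0009,"spin":0.0},{"gripper":0.01,"tx":-0.0018,"ty":0.0,"tz":0.0008,"spin":0.0}]' 40
python3 - <<'E'
from h import *
rel()
s=save("side","m11.png",(190,310,270,390),5)
E
```

```text
clock: 23.65
eef_pos: [580.6, 85.9, 119.9]
tcp_rot: [3.139, -0.007, 1.624]
contact_force: [-5.3, 28.6, 14.8]
opening: 0.177
clk 23.65 ctr feeder -128.5 1.5 130.1 F fdr -28.8 -3.9 14.8 My [ 4.24  1.02 -0.4 ] open 0.177
```

View pics/m11.png

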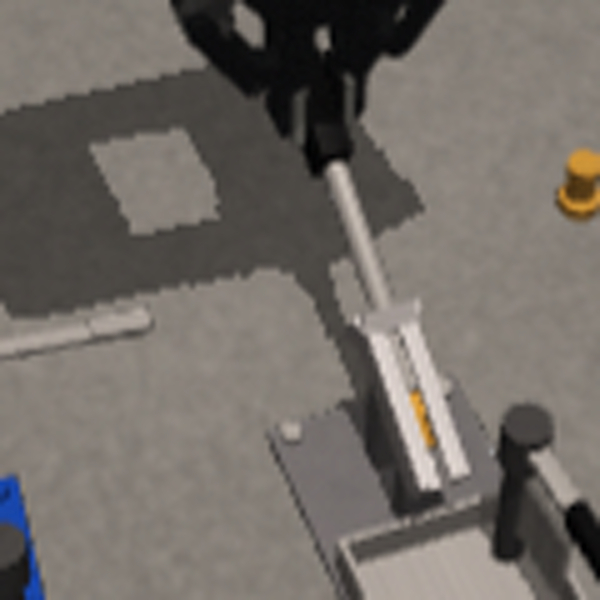

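```bash
python3 -m inch '[{"gripper":0.01,"tx":0.0,"ty":0.0,"tz":0.0,"spin":0.0},{"gripper":0.01,"tx":0.0,"ty":0.0,"tz":0.0,"spin":0.0},{"gripper":0.01,"tx":0.0,"ty":0.0,"tz":0.0,"spin":0.0},{"gripper":0.01,"tx":0.0,"ty":0.0,"tz":0.0,"spin":0.0},{"gripper":0.01,"tx":0.0,"ty":0.0,"tz":0.0,"spin":0.0},{"gripper":0.01,"tx":0.0,"ty":0.0,"tz":0.0,"spin":0.0},{"gripper":0.01,"tx":0.0,"ty":0.0,"tz":0.0,"spin":0.0},{"gripper":0.01,"tx":0.0,"ty":0.0,"tz":0.0,"spin":0.0}]' 40
python3 - <<'E'
from h import *
rel()
t=grab_frame("top")
cv2.imwrite("pics/m12.png",cv2.resize(t["pixels"][180:260,290:390,::-1],None,fx=6,fy=6,interpolation=cv2.INTER_CUBIC))
s=save("side","m13.png",(230,310,310,390),7)
E
```

```text
clock: 24.5
eef_pos: [579.3, 82.9, 118.5]
tcp_rot: [-3.141, -0.002, 1.626]
contact_force: [-2.7, 6.8, 2.7]
opening: 0.176
clk 24.5 ctr feeder -125.5 0.0 128.7 F fdr -7.0 -2.4 2.7 My [ 0.99  0.67 -0.38] open 0.176
```

View pics/m12.png

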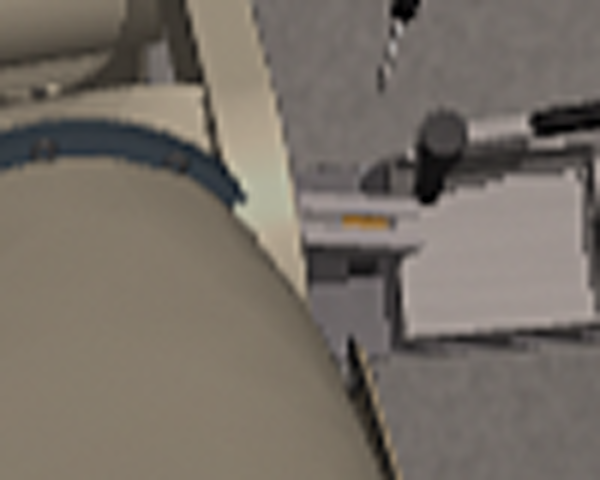

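View pics/m13.png

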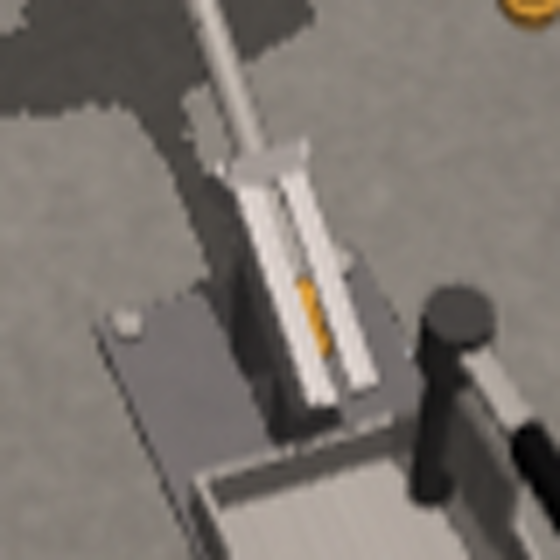

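```bash
python3 -m inch '[{"gripper":0.01,"tx":-0.0008,"ty":0.0,"tz":0.0004,"spin":0.0},{"gripper":0.01,"tx":-0.0008,"ty":0.0,"tz":0.0004,"spin":0.0},{"gripper":0.01,"tx":-0.0008,"ty":0.0,"tz":0.0004,"spin":0.0},{"gripper":0.01,"tx":-0.0008,"ty":0.0,"tz":0.0004,"spin":0.0},{"gripper":0.01,"tx":-0.0009,"ty":0.0,"tz":0.0004,"spin":0.0},{"gripper":0.01,"tx":-0.0009,"ty":0.0,"tz":0.0004,"spin":0.0},{"gripper":0.01,"tx":-0.0009,"ty":0.0,"tz":0.0004,"spin":0.0},{"gripper":0.01,"tx":-0.0009,"ty":0.0,"tz":0.0004,"spin":0.0}]' 40
python3 - <<'E'
from h import *
rel()
E
```

```text
clock: 25.4
eef_pos: [579.5, 76.4, 115.3]
tcp_rot: [-3.141, -0.002, 1.626]
contact_force: [-4.4, 9.2, 3.7]
opening: 0.176
clk 25.4 ctr feeder -119.1 -0.1 125.5 F fdr -9.4 -4.0 3.7 My [ 1.3   0.88 -0.34] open 0.176
```

```bash
python3 -m inch '[{"gripper":0.01,"tx":-0.0009,"ty":0.0,"tz":0.0004,"spin":0.0},{"gripper":0.01,"tx":-0.0009,"ty":0.0,"tz":0.0004,"spin":0.0},{"gripper":0.01,"tx":-0.0009,"ty":0.0,"tz":0.0004,"spin":0.0},{"gripper":0.01,"tx":-0.0009,"ty":0.0,"tz":0.0005,"spin":0.0},{"gripper":0.01,"tx":-0.0009,"ty":0.0,"tz":0.0004,"spin":0.0},{"gripper":0.01,"tx":-0.0009,"ty":0.0,"tz":0.0004,"spin":0.0},{"gripper":0.01,"tx":-0.0009,"ty":0.0,"tz":0.0004,"spin":0.0},{"gripper":0.01,"tx":-0.0009,"ty":0.0,"tz":0.0004,"spin":0.0}]' 40
python3 - <<'E'
from h import *
rel()
s=save("side","m14.png",(230,310,310,390),7)
E
```

```text
clock: 26.2
eef_pos: [579.4, 67.8, 111.3]
tcp_rot: [-3.139, -0.0, 1.626]
contact_force: [-5.1, 2.5, 0.7]
opening: 0.178
clk 26.2 ctr feeder -110.5 -0.7 121.5 F fdr -2.7 -5.0 0.7 My [ 0.32  1.07 -0.6 ] open 0.178
```

View pics/m14.png

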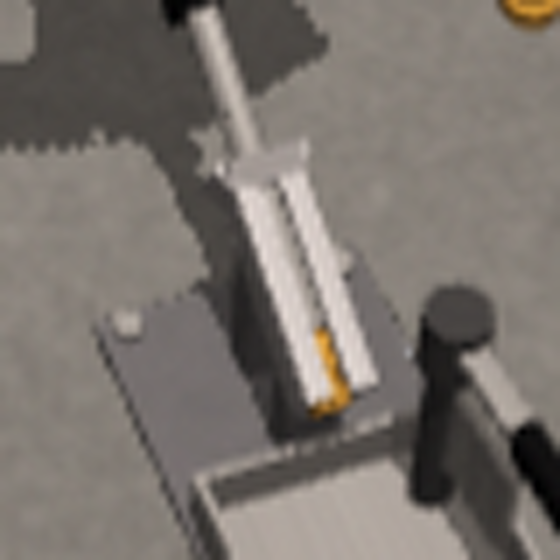

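```bash
python3 -m inch '[{"gripper":0.01,"tx":-0.0014,"ty":-0.0005,"tz":0.0006,"spin":0.0},{"gripper":0.01,"tx":-0.0014,"ty":-0.0005,"tz":0.0006,"spin":0.0},{"gripper":0.01,"tx":-0.0014,"ty":-0.0005,"tz":0.0007,"spin":0.0},{"gripper":0.01,"tx":-0.0014,"ty":0.0,"tz":0.0006,"spin":0.0},{"gripper":0.01,"tx":-0.0014,"ty":0.0,"tz":0.0007,"spin":0.0},{"gripper":0.01,"tx":-0.0014,"ty":0.0,"tz":0.0006,"spin":0.0},{"gripper":0.01,"tx":-0.0014,"ty":0.0,"tz":0.0007,"spin":0.0},{"gripper":0.01,"tx":-0.0014,"ty":0.0,"tz":0.0006,"spin":0.0}]' 40
python3 - <<'E'
from h import *
rel()
s=save("side","m15.png",(230,330,310,410),6)
E
```

```text
clock: 27.05
eef_pos: [579.4, 56.6, 106.5]
tcp_rot: [-3.141, -0.0, 1.627]
contact_force: [-4.9, 2.1, -0.2]
opening: 0.175
clk 27.05 ctr feeder -99.3 -1.1 116.7 F fdr -2.3 -4.8 -0.2 My [ 0.35  0.91 -0.41] open 0.175
```

View pics/m15.png

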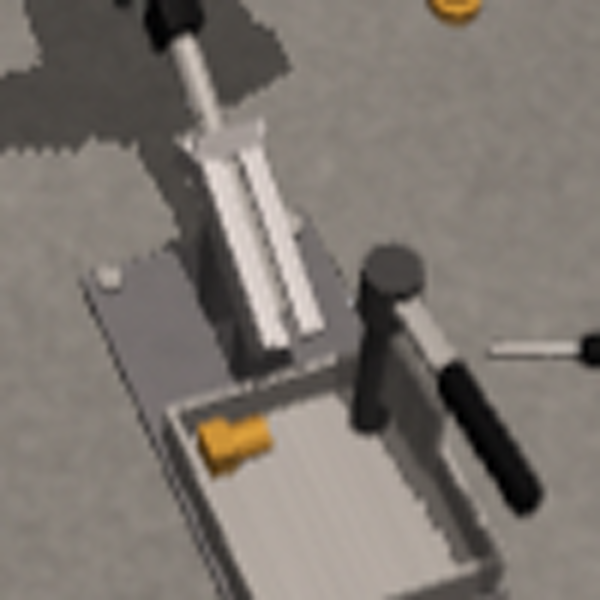

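The slug is out and lying in the tray at side crop (235,440). I withdraw the rod back along the axis.

```bash
python3 -m inch '[{"gripper":0.01,"tx":0.0027,"ty":0.0,"tz":-0.0013,"spin":0.0},{"gripper":0.01,"tx":0.0054,"ty":0.0,"tz":-0.0025,"spin":0.0},{"gripper":0.01,"tx":0.0054,"ty":0.0,"tz":-0.0025,"spin":0.0},{"gripper":0.01,"tx":0.0054,"ty":0.0,"tz":-0.0025,"spin":0.0},{"gripper":0.01,"tx":0.0054,"ty":0.0,"tz":-0.0025,"spin":0.0},{"gripper":0.01,"tx":0.0054,"ty":0.0,"tz":-0.0025,"spin":0.0},{"gripper":0.01,"tx":0.0054,"ty":0.0,"tz":-0.0025,"spin":0.0},{"gripper":0.01,"tx":0.0054,"ty":0.0,"tz":-0.0025,"spin":0.0}]' 40
python3 - <<'E'
from h import *
rel()
E
```

```text
clock: 27.9
eef_pos: [578.3, 98.0, 126.1]
tcp_rot: [3.139, -0.0, 1.627]
contact_force: [-0.1, -0.2, -2.1]
opening: 0.178
clk 27.9 ctr feeder -140.7 -0.2 136.3 F fdr 0.2 -0.1 -2.1 My [ 0.15  0.06 -0.02] open 0.178
```

```bash
python3 -m inch '[{"gripper":0.01,"tx":0.0054,"ty":0.0,"tz":-0.0025,"spin":0.0},{"gripper":0.01,"tx":0.0054,"ty":0.0,"tz":-0.0025,"spin":0.0},{"gripper":0.01,"tx":0.0054,"ty":0.0,"tz":-0.0025,"spin":0.0},{"gripper":0.01,"tx":0.0054,"ty":0.0,"tz":-0.0025,"spin":0.0},{"gripper":0.01,"tx":0.0054,"ty":0.0,"tz":-0.0025,"spin":0.0},{"gripper":0.01,"tx":0.0054,"ty":0.0,"tz":-0.0025,"spin":0.0},{"gripper":0.01,"tx":0.0081,"ty":0.0,"tz":-0.0038,"spin":0.0},{"gripper":0.01,"tx":0.009,"ty":0.0,"tz":-0.0042,"spin":0.0}]' 40
python3 - <<'E'
from h import *
rel()
s=save("side","m16.png",(180,330,270,420),4)
E
```

```text
clock: 28.7
eef_pos: [574.5, 147.1, 148.7]
tcp_rot: [-3.141, 0.0, 1.627]
contact_force: [0.0, -0.1, -1.2]
opening: 0.177
clk 28.7 ctr feeder -189.9 -1.6 158.9 F fdr 0.1 -0.0 -1.2 My [ 0.01 -0.01  0.01] open 0.177
```

View pics/m16.png

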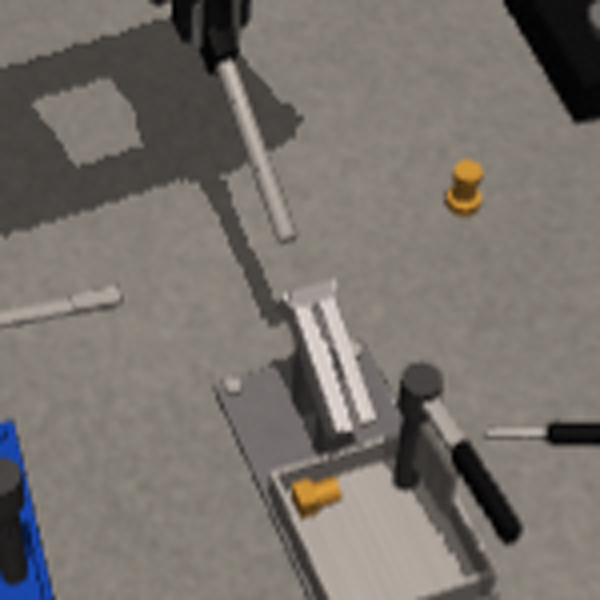

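```bash
python3 - <<'E'
from h import *
cal=pickle.load(open("cal.pkl","rb"))
for n,uv in(("driver tip",(168,186)),("driver handle end",(181,250)),("tweez ends",(299,254)),("tweez2",(300,299)),("adapter",(295,176)),("probe pin",(355,192))): print(n,unproj(cal["top"],uv,5)[0].round())
todo(571.5,210,63,1.62)
E
```

```text
driver tip [713. 473.   5.]
driver handle end [521. 428.   5.]
tweez ends [500.  93.   5.]
tweez2 [372.  93.   5.]
adapter [735. 101.   5.]
probe pin [680. -74.   5.]
clk 28.75 at [574.9 148.5 149.5] yaw 1.627 rp [ 3.14e+00 -1.00e-03] F [0.2 1.2 0.8] open 0.176
tool mm [61.6  0.  86.5] spin 0.4
```

```bash
python3 -m inch '[{"gripper":0.01,"tx":0.015,"ty":0.0,"tz":0.0,"spin":0.0},{"gripper":0.01,"tx":0.02,"ty":0.0,"tz":0.005,"spin":0.0},{"gripper":0.01,"tx":0.02,"ty":0.0,"tz":0.015,"spin":0.0},{"gripper":0.01,"tx":0.005,"ty":0.0,"tz":0.02,"spin":0.0},{"gripper":0.01,"tx":0.0,"ty":0.0,"tz":0.02,"spin":0.0},{"gripper":0.01,"tx":0.0,"ty":0.0,"tz":0.015,"spin":0.0},{"gripper":0.01,"tx":0.0,"ty":0.0,"tz":0.008,"spin":0.0},{"gripper":0.01,"tx":0.0,"ty":0.0,"tz":0.0,"spin":0.0}]' 25
python3 - <<'E'
from h import *
rel()
s=save("side","m17.png",(150,300,260,410),4)
E
```

```text
clock: 29.55
eef_pos: [570.6, 206.3, 64.3]
tcp_rot: [-3.14, 0.001, 1.627]
contact_force: [0.1, -0.3, -0.9]
opening: 0.176
clk 29.55 ctr feeder -249.2 -2.7 74.5 F fdr 0.3 0.1 -0.9 My [-0.05 -0.02 -0.01] open 0.176
```

View pics/m17.png

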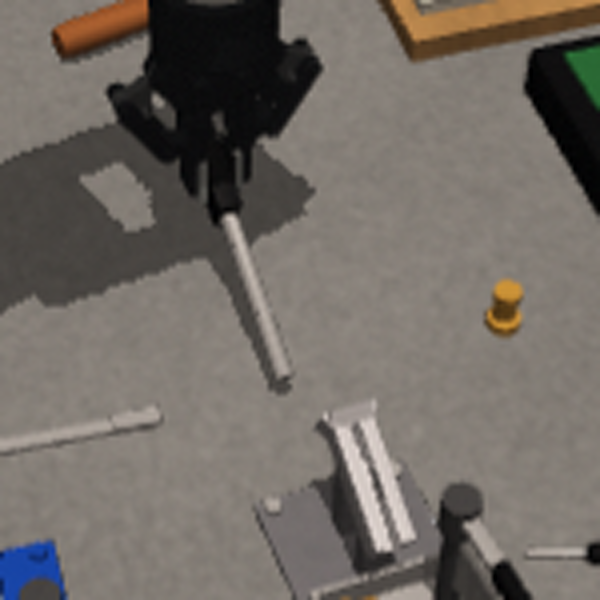

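```bash
python3 -m inch '[{"gripper":0.01,"tx":0.0,"ty":0.0,"tz":0.003,"spin":0.0},{"gripper":0.01,"tx":0.0,"ty":0.0,"tz":0.003,"spin":0.0},{"gripper":0.01,"tx":0.0005,"ty":0.0,"tz":0.0025,"spin":0.0},{"gripper":0.01,"tx":0.001,"ty":0.0,"tz":0.0025,"spin":0.0},{"gripper":0.01,"tx":0.0012,"ty":0.0,"tz":0.0025,"spin":0.0},{"gripper":0.01,"tx":0.0012,"ty":0.0,"tz":0.0025,"spin":0.0},{"gripper":0.01,"tx":0.0012,"ty":0.0,"tz":0.0025,"spin":0.0},{"gripper":0.01,"tx":0.0012,"ty":0.0,"tz":0.0025,"spin":0.0}]' 20
python3 - <<'E'
from h import *
rel()
E
```

```text
clock: 30.4
eef_pos: [571.0, 212.9, 44.4]
tcp_rot: [3.141, 0.0, 1.627]
contact_force: [-1.4, -0.4, 3.5]
opening: 0.179
clk 30.4 ctr feeder -255.8 -1.9 54.6 F fdr 0.3 -1.4 3.5 My [-0.54  0.06 -0.06] open 0.179
```

```bash
python3 -m inch '[{"gripper":0.01,"tx":0.001,"ty":0.0,"tz":0.0025,"spin":0.0},{"gripper":0.01,"tx":0.001,"ty":0.0,"tz":0.0025,"spin":0.0},{"gripper":0.01,"tx":0.001,"ty":0.0,"tz":0.0025,"spin":0.0},{"gripper":0.01,"tx":0.001,"ty":0.0,"tz":0.0025,"spin":0.0},{"gripper":0.01,"tx":0.0008,"ty":0.0,"tz":0.0025,"spin":0.0},{"gripper":0.01,"tx":0.0008,"ty":0.0,"tz":0.0025,"spin":0.0},{"gripper":0.01,"tx":0.0008,"ty":0.0,"tz":0.0025,"spin":0.0},{"gripper":0.01,"tx":0.0008,"ty":0.0,"tz":0.0025,"spin":0.0}]' 20
python3 - <<'E'
from h import *
rel()
s=save("side","m18.png",(150,300,260,410),4)
E
```

```text
clock: 31.2
eef_pos: [570.5, 220.0, 24.2]
tcp_rot: [3.142, 0.0, 1.627]
contact_force: [0.7, 0.5, 2.8]
opening: 0.178
clk 31.2 ctr feeder -262.9 -2.1 34.4 F fdr -0.5 0.7 2.8 My [-0.38 -0.16  0.04] open 0.178
```

View pics/m18.png

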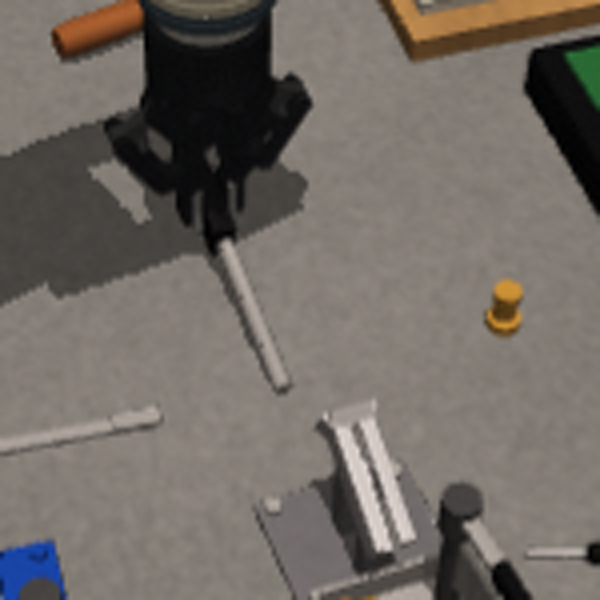

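```bash
python3 -m inch '[{"gripper":0.01,"tx":0.0006,"ty":0.0,"tz":0.0025,"spin":0.0},{"gripper":0.01,"tx":0.0006,"ty":0.0,"tz":0.0025,"spin":0.0},{"gripper":0.01,"tx":0.0005,"ty":0.0,"tz":0.0025,"spin":0.0},{"gripper":0.01,"tx":0.0004,"ty":0.0,"tz":0.0025,"spin":0.0},{"gripper":0.01,"tx":0.0003,"ty":0.0,"tz":0.002,"spin":0.0},{"gripper":0.01,"tx":0.0002,"ty":0.0,"tz":0.002,"spin":0.0},{"gripper":0.01,"tx":0.0,"ty":0.0,"tz":0.001,"spin":0.0},{"gripper":0.01,"tx":0.0,"ty":0.0,"tz":0.0,"spin":0.0}]' 20
python3 - <<'E'
from h import *
rel()
E
```

```text
clock: 32.05
eef_pos: [570.2, 222.4, 9.2]
tcp_rot: [-3.141, 0.0, 1.627]
contact_force: [-0.9, 1.0, 1.9]
opening: 0.178
clk 32.05 ctr feeder -265.4 -2.3 19.4 F fdr -1.0 -0.9 1.9 My [-0.31  0.04 -0.02] open 0.178
```

```bash
python3 -m inch '[{"gripper":0.01,"tx":0.0,"ty":0.0,"tz":0.001,"spin":0.0},{"gripper":0.01,"tx":0.0,"ty":0.0,"tz":0.001,"spin":0.0},{"gripper":0.01,"tx":0.0,"ty":0.0,"tz":0.001,"spin":0.0},{"gripper":0.01,"tx":0.0,"ty":0.0,"tz":0.001,"spin":0.0},{"gripper":0.01,"tx":0.0,"ty":0.0,"tz":0.0007,"spin":0.0},{"gripper":0.01,"tx":0.0,"ty":0.0,"tz":0.0005,"spin":0.0},{"gripper":0.01,"tx":0.0,"ty":0.0,"tz":0.0,"spin":0.0},{"gripper":0.01,"tx":0.0,"ty":0.0,"tz":0.0,"spin":0.0}]' 20
python3 - <<'E'
from h import *
rel()
s=save("side","m19.png",(150,250,260,360),6)
E
```

```text
clock: 32.85
eef_pos: [570.6, 223.0, 5.6]
tcp_rot: [3.141, -0.001, 1.626]
contact_force: [-4.5, 1.3, 18.3]
opening: 0.172
clk 32.85 ctr feeder -265.9 -1.9 15.8 F fdr -1.5 -4.4 18.3 My [-0.33  0.89 -0.12] open 0.172
```

View pics/m19.png

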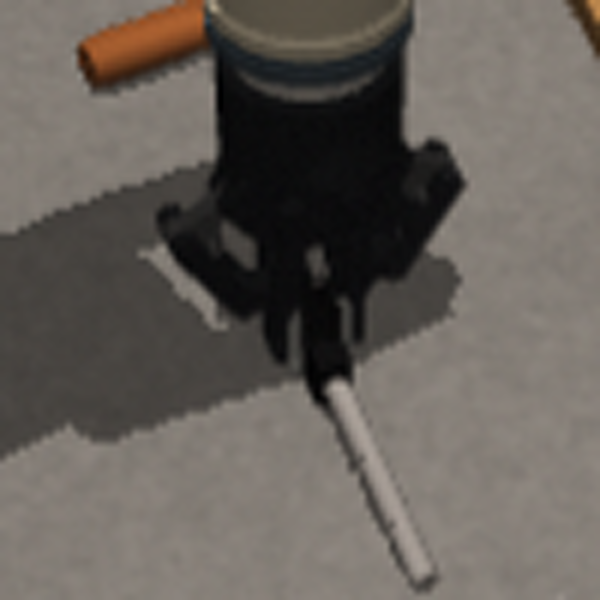

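```bash
python3 -m inch '[{"gripper":0.01,"tx":0.0,"ty":0.0,"tz":-0.0008,"spin":0.0},{"gripper":0.018,"tx":0.0,"ty":0.0,"tz":0.0,"spin":0.0},{"gripper":0.022,"tx":0.0,"ty":0.0,"tz":0.0,"spin":0.0},{"gripper":0.03,"tx":0.0,"ty":0.0,"tz":0.0,"spin":0.0},{"gripper":0.04,"tx":0.0,"ty":0.0,"tz":0.0,"spin":0.0},{"gripper":0.05,"tx":0.0,"ty":0.0,"tz":0.0,"spin":0.0},{"gripper":0.05,"tx":0.0,"ty":0.0,"tz":0.0,"spin":0.0},{"gripper":0.05,"tx":0.0,"ty":0.0,"tz":-0.005,"spin":0.0}]' 20
python3 -m inch '[{"gripper":0.05,"tx":0.0,"ty":0.0,"tz":-0.01,"spin":0.0},{"gripper":0.05,"tx":0.0,"ty":0.0,"tz":-0.02,"spin":0.0},{"gripper":0.05,"tx":0.0,"ty":0.0,"tz":-0.03,"spin":0.0},{"gripper":0.05,"tx":0.0,"ty":0.0,"tz":-0.03,"spin":0.0},{"gripper":0.05,"tx":0.0,"ty":0.0,"tz":-0.03,"spin":0.0},{"gripper":0.05,"tx":0.0,"ty":0.0,"tz":-0.03,"spin":0.0},{"gripper":0.05,"tx":0.02,"ty":0.0,"tz":-0.02,"spin":0.0},{"gripper":0.05,"tx":0.03,"ty":0.0,"tz":0.0,"spin":0.0}]' 20
python3 - <<'E'
from h import *
rel()
s=save("side","m20.png",(150,350,230,430),3)
t=grab_frame("top");cv2.imwrite("pics/m21.png",t["pixels"][:,:,::-1])
E
```

```text
clock: 33.7
eef_pos: [569.8, 222.3, 9.6]
tcp_rot: [-3.14, 0.0, 1.627]
contact_force: [0.1, -0.1, -0.6]
opening: 0.583
clock: 34.5
eef_pos: [569.5, 272.7, 184.8]
tcp_rot: [3.136, -0.002, 1.625]
contact_force: [0.7, 0.1, 0.5]
opening: 0.589
clk 34.5 ctr feeder -315.6 -0.5 195.0 F fdr -0.1 0.7 0.5 My [-0.01 -0.02 -0.06] open 0.589
```

View pics/m20.png

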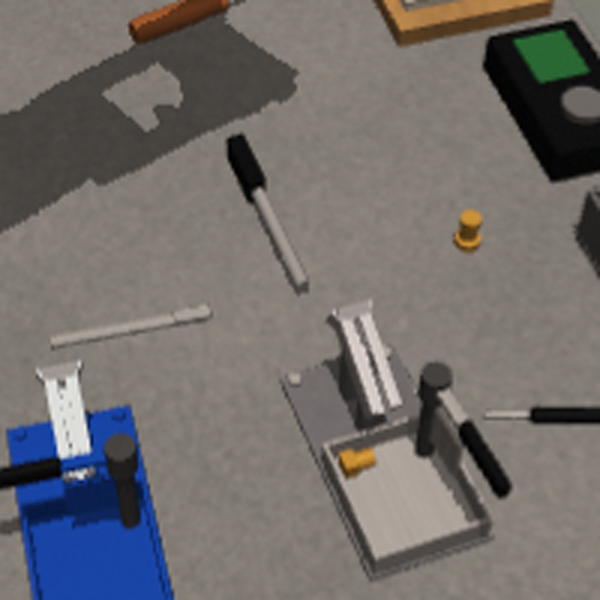

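View pics/m21.png

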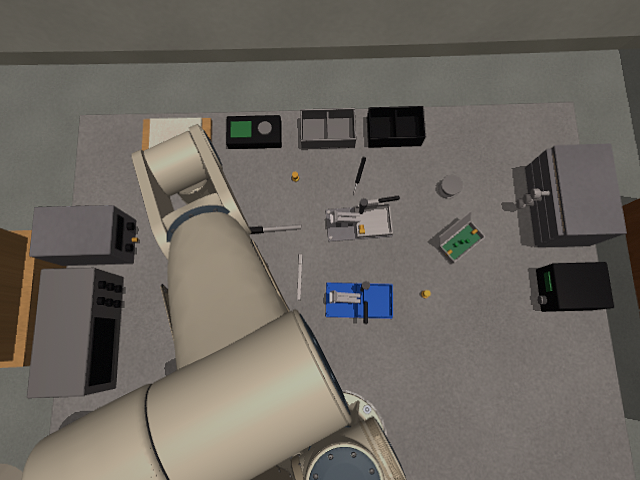

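```bash
python3 - <<'E'
from h import *
from scipy.optimize import least_squares
s=grab_frame("side");t=grab_frame("top")
a=cv2.resize(s["pixels"][190:250,300:340,::-1],(400,600),interpolation=cv2.INTER_CUBIC)
b=cv2.resize(t["pixels"][215:245,245:305,::-1],(400,200),interpolation=cv2.INTER_CUBIC)
cv2.imwrite("pics/m22.png",np.hstack([a,np.vstack([b,np.zeros((400,400,3),np.uint8)])]))
for z in (6,14): print(z,unproj(s,[(333,246)],z))
E
```

```text
6 [[582.78761747  82.50247488   6.        ]]
14 [[580.61100049  76.46536217  14.        ]]
```

View pics/m22.png

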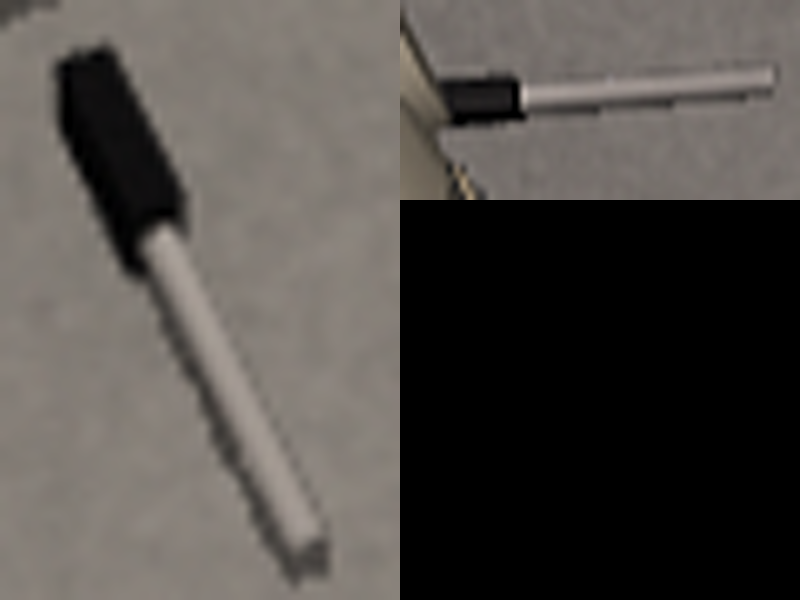

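```bash
python3 -c "
from rig import *
s=sense();print(s['clock'],abs(s['qvel']).max());print(sign_off())"
```

```text
34.7 0.018522219673516034
the job is handed in; nothing more can be done
None
```

I did the job in the order asked and handed it in at 34.7 s of the 64 s allowed.

- **Gate:** I pushed the lever slowly with closed fingers until it stopped moving at about 1.66 rad, where the side force had risen from about 9 N to 19 N. The later pictures show it still open.
- **Jammed body:** I pushed it with the rod tilted to the tube's slope. It slid out and is lying in the tray in the last side and top pictures.
- **Rod:** I drew it back and laid it down. In the last pictures its shadow gap is even along the shaft, so it lies flat, about 70 mm clear of the feeder's base plate.
- **Bystanders:** I saw none of them moved in the pictures, but I did not measure their positions again. In the last top picture the arm hid part of the bench, including the driver, though its handle showed in the last side picture.

Some checks were off along the way:
- **Push force:** It peaked at about 32 N when I first pushed at 20 mm/s, above the 7–13 N expected. I halved the speed and it fell to about 10 N.
- **Laying the rod down:** It met the bench with about 18 N, which I eased off before opening the fingers.
- **Side camera:** Its calibration was off by 1–3 pixels, and I corrected for that.

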